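Load a ware lane with a row of square pots and lock it

ROBOT

A 6-joint arm with a two-finger parallel gripper is mounted at the origin on the work surface. World frame = base frame: x ahead of the robot, y to its left, z up, the work surface at z = 0. Lengths are in m, angles in rad, forces in N, time in s.
With the tool pointing down it reaches from about 0.35 to 0.975 m from the base axis. Payload 4.9 kg.
Tool frame: the origin (TCP) lies midway between the tips of the shut fingers; the grasp point (between the pads) lies 19 mm behind it (manip.pinch_z is the x of the grasp point in the tool frame, in m); x points along the fingers, y is the direction in which the jaws open and shut, and the axes are right-handed (so a half turn about x gives the same grasp; the last joint's range is limited). The gripper opens to 85 mm and grips with 20 to 120 N. Pads are 22 mm wide; open, the fingers measure 114 mm over their backs; the gripper's body (76 mm by 85 mm) begins 54 mm behind the grasp point. The pads swing forward as they close: fully open they stand 13 mm farther back than shut.
Start: joints at [1.004, 0.053, 1.613, -0, 1.476, -0.119], TCP at [0.271, 0.563, 0.231] pointing down, gripper open.
Joint ranges: [-3.01, 3.01], [-1.01, 2.22], [0.06, 2.58], [-1.02, 4.17], [0.09, 2.62], [-3.14, 3.14]. Speed limits (rad/s): [2.57, 2.57, 3.14, 3.14, 3.14, 3.14].

INTERFACE

Orientations are given as a unit quaternion [w, x, y, z].
In Python, from plant import sensors, cams, workorder, manip gives the robot as it stands.
- The arm moves only by the tool drive_tool, never from a script. Its argument "series" is a list of rows, each an object of numbers: "x", "y", "z": the shift along the tool's x, y, z in units of 25 mm (1.0 is 25 mm); "ax", "ay", "az": the turn, a rotation vector about the tool's x, y, z in units of 5 degrees (1.0 is 5 degrees). A call has 1 to 5 rows; each row is the pose to reach, as a shift and turn from the pose commanded when the call began, along the tool's axes at that moment; what a row does not reach only later rows make up. A row lasts 1/12 s, in which the tool goes at most 41.7 mm and 7.16 degrees, less where a joint would pass 70% of its speed; a pose out of reach is approached as far as the arm can. A call with a gripper value outside its range is refused whole. "hand" is the opening, from 0 (shut) to 1 (fully open), set as the call begins (left out, the last holds). The fingers move at their own pace and stop on an object; the grip force is fixed at half the most. Time passes only in rows, so rows that repeat a pose let the fingers close. It gives the time, the measured TCP pose, the force and the opening at its end, in the units of the state.
- sensors.state(): the state, without advancing time (a new reading comes with each control period).
- cams.grab_frame(name): name is "side" or "top" or "wrist"; returns a dict with "img" (384x512x3 uint8, blue, green, red), "camera_matrix" (3x3 intrinsics, pixels), "cam_to_world" (4x4, takes a point from camera to world coordinates). Camera axes: x right, y down, z forward; pixel columns grow to the right and rows downward; lengths in m; the calibration is good to about 2 mm. A picture is of the moment at which its call begins. There is no depth.
- workorder.job_done(): hands the job in, once; it reports no verdict.
The state is a dict: "time": time; "joint_pos": joint angles; "joint_vel": joint speeds; "joint_efforts": joint torques, N m; "tool_pos": TCP position; "tool_rot": TCP orientation; "contact_force": force on the tool from outside, world axes, zero at the start; "ft_torque": the same for the moment, N m; "gripper_width": opening from 0.0 (shut) to 1.0 (fully open).
Only numpy, scipy, OpenCV 4.12 (cv2) and the standard library are available. Lean on these libraries where they do the work, as an engineer would, in place of code of your own. Each camera call takes 0.05 s, during which the arm holds its last target.

TASK

Take the wooden pusher and with it slide the four cream square pots along the ware lane as one closed, straight row until the row is fully up against the green end stop. Then press the red cap squarely down with the pusher's underside until it is fully home, so the steel blade comes up behind the row, and stand the pusher upright back on the bench. Touch pots and cap only with the pusher, keep the row straight and the pots upright all the way, and leave the other things where they are.

Things in the scene. Friction and masses are not known exactly. Their poses are not given: they have to be found in the camera images.
- lane: Fixed plywood ware lane on the bench, 450 (x) x 100 (y) x 22 mm thick, no side rails. Origin: centre of its underside, on the bench; x = push direction, towards the green end stop; z up. A grey housing (50 x 68 mm, top 40 mm above the bench) on its -y side carries the red cap.
- end_stop (a point): Foot of the green end stop's face (45 mm high), at lane x = +205 mm, y = 0, on the board's top. A 4-pot row packed against it has centres at lane x = +179, +127, +75, +23 mm and its rear face at x = -3 mm; the row belongs on the lane's centre line y = 0.
- pot_a_c (a point): Centre (half-way up) of the rearmost (farthest from the end stop) cream square pot of the row: open-topped, 52 x 52 mm, 50 mm tall, about 140 g, standing on the lane's board; its x axis is roughly along the lane's x. The pots start a few mm to nearly 60 mm apart.
- pot_b_c (a point): Centre (half-way up) of the second from the rear cream square pot of the row: open-topped, 52 x 52 mm, 50 mm tall, about 140 g, standing on the lane's board; its x axis is roughly along the lane's x. The pots start a few mm to nearly 60 mm apart.
- pot_c_c (a point): Centre (half-way up) of the third from the rear cream square pot of the row: open-topped, 52 x 52 mm, 50 mm tall, about 140 g, standing on the lane's board; its x axis is roughly along the lane's x. The pots start a few mm to nearly 60 mm apart.
- pot_d_c (a point): Centre (half-way up) of the front (nearest the end stop) cream square pot of the row: open-topped, 52 x 52 mm, 50 mm tall, about 140 g, standing on the lane's board; its x axis is roughly along the lane's x. The pots start a few mm to nearly 60 mm apart.
- pusher_grip (a point): Wooden pusher, standing on the bench: foot block 30 mm (its x) x 60 mm (its y) x 40 mm tall, with a square 24 x 24 mm upright handle on its middle from 40 to 125 mm height. This point is on the handle's axis, 90 mm above the flat underside. Either 60 mm wide face may push (15 mm from the axis); the flat underside presses. About 220 g.
- cap_top (a point): Centre of the flat top of the red press cap, 34 mm diameter, at lane x = -15, y = -90 mm; stands 60 mm above the bench when up, 48 mm when fully home. Moves with the cap.
- press_cap (a joint): Travel of the red cap in m: 0 up, 0.012 fully down. It is a tight snap fit: it resists with about 8 to 10 N all the way, then bottoms hard, and stays where it is left.
- stop_blade (a joint): Height in m of the steel blade (50 mm wide, 8 mm thick along lane x, from x = -19 to -11 mm) that the cap drives up out of the slot: 0 hidden just below the board's top, 0.015 fully up, 14 mm above the board, behind the row. A pot standing over the slot would block it.
- mug_1: Bystander: cream mug, 76 mm wide, 75 tall. Origin at its underside.
- mug_2: Bystander: cream mug, 76 mm wide, 75 tall. Origin at its underside.
- bowl: Bystander: white bowl, 120 mm wide, 50 tall. Origin at its underside.
- glaze_jar: Bystander: glaze jar with blue lid, 60 mm wide, 85 tall. Origin at its underside.
- spare_pot: Bystander: one terracotta-coloured square pot 52 x 52 x 50 mm, not part of the row. Origin at its underside.
- brush: Bystander: brush lying on the bench.
There are look-alikes about, which are no part of the job. What is shaped like the part that bears pot_d_c but turquoise or yellow is not meant.

How it is judged:
By the outcome, as a careful person would: the job done as asked, in the order asked, and still so for the second after the job is handed in, with the robot touching nothing.
It also fails if it takes over 56 s, if anything falls off the work surface, if the arm or the gripper's body presses on something with over 40 N, if the wrist force passes 120 N, or if a joint passes its speed limit or range.

## Working session

There is one attempt and no reset: what is moved stays moved. The work goes in short steps, Python scripts to look and compute and a tool call to move; the robot and the scene stay as the last step left them, time stands still between calls to the robot, and variables do not carry over. Pictures are saved under pics/ and viewed, and the job is handed in when it is done.

Besides the shell and the picture viewer there is one more tool, called after "Request:" in YAML: its name, and indented under it one key for each argument. drive_tool: Moves the arm, as the interface text tells. Its arguments: {"type":"object","properties":{"series":{"type":"array","items":{"type":"object","properties":{"x":{"type":"number"},"y":{"type":"number"},"z":{"type":"number"},"ax":{"type":"number"},"ay":{"type":"number"},"az":{"type":"number"}}}},"hand":{"type":"number"}},"required":["series"]}

```bash
mkdir -p pics; ls; python3 - <<'E'
from plant import sensors, cams, workorder, manip
import cv2, numpy as np
print(sensors.state())
print([ (k,getattr(manip,k)) for k in dir(manip) if not k.startswith('_')])
for n in ["side","top","wrist"]:
    f=cams.grab_frame(n); cv2.imwrite(f"pics/{n}0.png",f["img"]); np.savez(f"pics/{n}0.npz",K=f["camera_matrix"],T=f["cam_to_world"]); print(n,f["camera_matrix"].tolist(),np.round(f["cam_to_world"],4).tolist())
E
```

```text
pics
{'time': 0.0, 'joint_pos': array([ 1.00398969e+00,  5.33614164e-02,  1.61433144e+00,  2.72494957e-05,
        1.47598205e+00, -1.19005756e-01]), 'joint_vel': array([ 0.00038146,  0.00083389, -0.00052978, -0.00227288, -0.00056441,
       -0.00024974]), 'joint_efforts': array([ 4.02487121e-04, -3.93700433e+01, -3.70159650e+01, -1.63366867e-04,
        7.37683353e-03, -1.31318956e-05]), 'tool_pos': array([0.27026869, 0.56283975, 0.23003783]), 'tool_rot': array([ 0.68919944,  0.15631273,  0.68971255, -0.15769293]), 'contact_force': array([-0.7266701 , -1.0071528 , -0.90931791]), 'ft_torque': array([-0.0022169 , -0.02711818, -0.04181862]), 'gripper_width': 1.0004808739945303}
[('IKError', <class 'plant.IKError'>), ('pinch_z', -0.0187)]
side [[384.80045917412053, 0.0, 253.04502615555768], [0.0, 384.80045917412053, 193.3023745070292], [0.0, 0.0, 1.0]] [[0.731, -0.4256, 0.5334, -0.1388], [-0.6822, -0.4754, 0.5555, -0.7486], [0.0172, -0.7699, -0.6379, 0.9525], [0.0, 0.0, 0.0, 1.0]]
top [[430.62033509277984, 0.0, 257.88962134262147], [0.0, 430.62033509277984, 189.9712880950875], [0.0, 0.0, 1.0]] [[-0.0081, -0.9976, 0.0684, 0.4659], [-0.9999, 0.0091, 0.0131, 0.0007], [-0.0137, -0.0683, -0.9976, 1.324], [0.0, 0.0, 0.0, 1.0]]
wrist [[266.41826784104666, 0.0, 255.70155475000513], [0.0, 266.41826784104666, 196.92063977498853], [0.0, 0.0, 1.0]] [[0.4327, 0.8569, 0.2801, 0.1983], [0.9015, -0.4107, -0.1362, 0.5972], [-0.0017, 0.3115, -0.9502, 0.3732], [0.0, 0.0, 0.0, 1.0]]
```

View pics/side0.png

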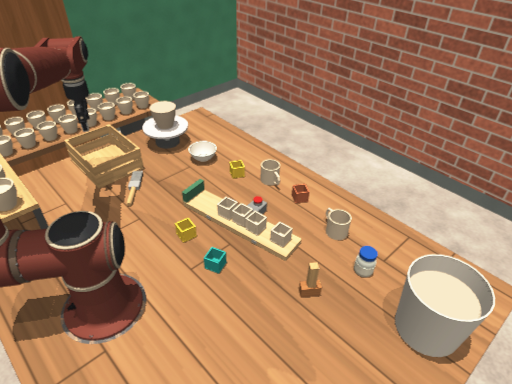

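View pics/top0.png

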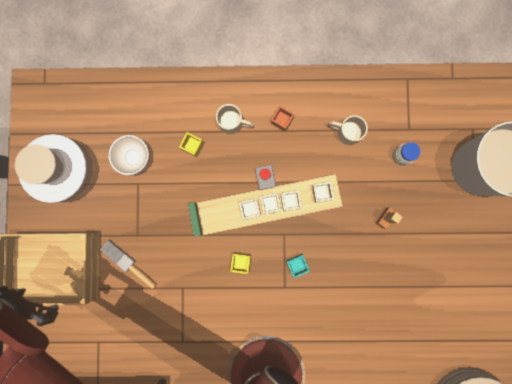

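View pics/wrist0.png

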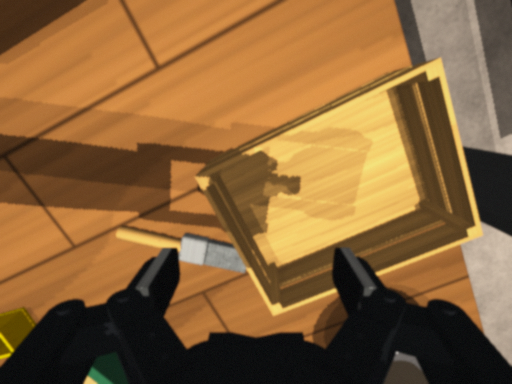

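The top view shows the lane running from about (340,185) to the green stop at (195,218), the cap at (265,174) and the pusher at (390,217). I'll enlarge it for measurement.

```bash
cat > h.py <<'E'
import numpy as np, cv2
def load(n):
    d=np.load(n); return d['K'],d['T']
def px2w(K,T,uv,z):
    d=T[:3,:3]@np.array([(uv[0]-K[0,2])/K[0,0],(uv[1]-K[1,2])/K[1,1],1.]); o=T[:3,3]
    return o+d*(z-o[2])/d[2]
def w2px(K,T,p):
    c=T[:3,:3].T@(np.array(p)-T[:3,3]); q=K@c; return q[:2]/q[2]
def crop(img,x0,y0,w,h,s,out):
    c=cv2.resize(img[y0:y0+h,x0:x0+w],None,fx=s,fy=s,interpolation=cv2.INTER_CUBIC)
    for i in range(0,w,10):
        cv2.line(c,(i*s,0),(i*s,4 if i%50 else 12),(0,0,255),1)
        if (x0+i)%20==0: cv2.putText(c,str(x0+i),(i*s,22),0,.35,(0,0,255),1)
    for j in range(0,h,10):
        cv2.line(c,(0,j*s),(6,j*s),(0,0,255),1)
        if (y0+j)%20==0: cv2.putText(c,str(y0+j),(8,j*s+4),0,.35,(0,0,255),1)
    cv2.imwrite(out,c)
E
python3 - <<'E'
from h import *
i=cv2.imread('pics/top0.png')
crop(i,180,155,170,90,4,'pics/c1.png')
crop(i,360,190,60,50,10,'pics/c2.png')
i=cv2.imread('pics/side0.png')
crop(i,280,245,60,60,10,'pics/c3.png')
crop(i,170,170,140,90,5,'pics/c4.png')
E
```

```text
(no output)
```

View pics/c1.png

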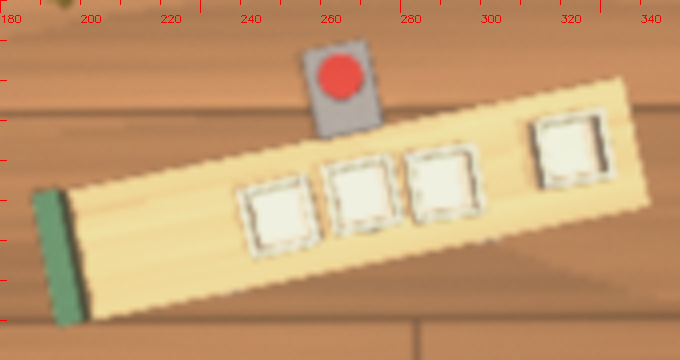

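View pics/c2.png

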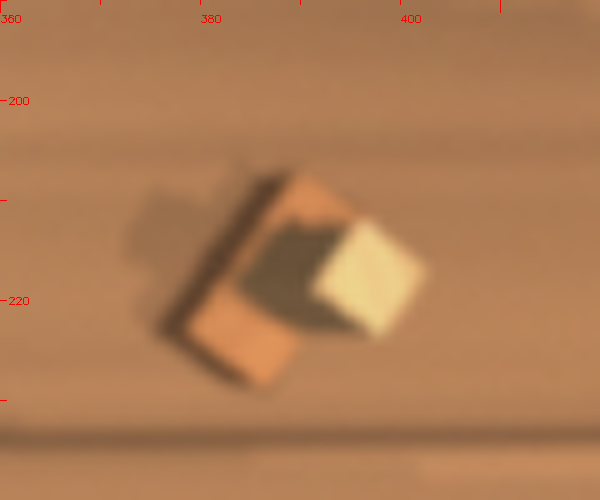

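View pics/c3.png

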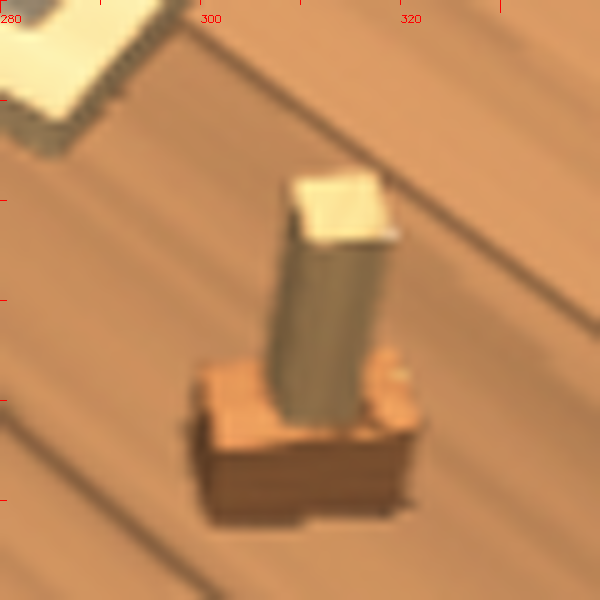

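View pics/c4.png

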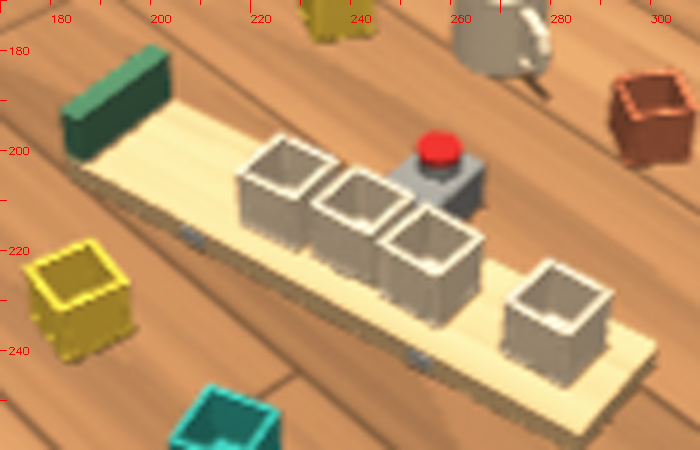

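```bash
python3 - <<'E'
from h import *
i=cv2.imread('pics/top0.png')
crop(i,236,180,70,45,11,'pics/c5.png')
crop(i,300,165,50,50,12,'pics/c6.png')
E
```

```text
(no output)
```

View pics/c5.png

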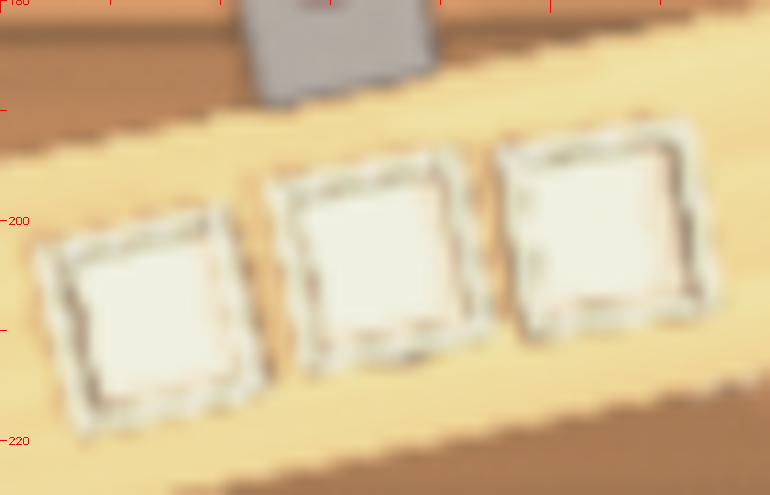

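View pics/c6.png

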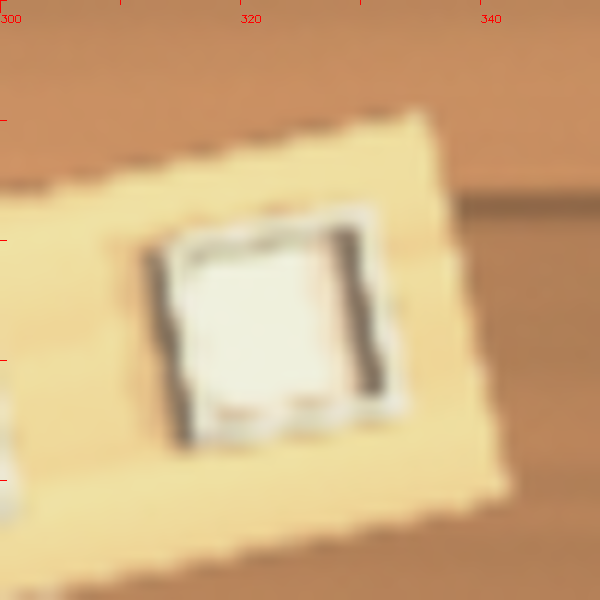

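```bash
cat > m.py <<'E'
from h import *
K,T=load('pics/top0.npz')
def c(o,s,pts): return [(o[0]+u/s,o[1]+v/s) for u,v in pts]
def sq(pts,z):
    P=np.array([px2w(K,T,p,z)[:2] for p in pts]); ce=P.mean(0)
    e=[P[(i+1)%4]-P[i] for i in range(4)]
    return P,ce,e
pots=dict(D=c((236,180),11,[(36,245),(222,205),(268,380),(85,435)]),
C=c((236,180),11,[(266,180),(455,148),(492,335),(305,372)]),
B=c((236,180),11,[(495,148),(692,122),(718,305),(532,338)]),
A=c((300,165),12,[(165,238),(375,205),(405,412),(190,442)]))
la=[px2w(K,T,p,.022) for p in c((300,165),12,[(428,112),(510,495)])]
lb=[px2w(K,T,p,.022) for p in c((180,155),4,[(67,192),(92,320)])]
r=(la[0]+la[1])/2; f=(lb[0]+lb[1])/2
print(la,lb); print('rear',r,'stop',f,'len',np.linalg.norm(f-r), 'w',np.linalg.norm(la[0]-la[1]),np.linalg.norm(lb[0]-lb[1]))
# long edges
e1=[px2w(K,T,p,.022)[:2] for p in c((180,155),4,[(622,78),(67,192)])]
e2=[px2w(K,T,p,.022)[:2] for p in c((180,155),4,[(650,206),(92,320)])]
for e in (e1,e2): d=e[1]-e[0]; print('ang',np.degrees(np.arctan2(d[1],d[0])))
d=f-r; print('axis ang',np.degrees(np.arctan2(d[1],d[0])))
ends=la[1]-la[0]; print('rear edge ang',np.degrees(np.arctan2(ends[1],ends[0]))+90)
th=np.arctan2(d[1],d[0]); ux=np.array([np.cos(th),np.sin(th)]); uy=np.array([-ux[1],ux[0]])
O=r[:2]+.225*ux
print('O',O,'th',th)
cap=px2w(K,T,(180+340/4,155+77/4),.06)[:2]
print('cap',cap,(cap-O)@ux,(cap-O)@uy)
for k,p in pots.items():
    P,ce,e=sq(p,.072); 
    a=[np.degrees(np.arctan2(v[1],v[0])) for v in (-e[0],e[2])]
    b=[np.degrees(np.arctan2(v[1],v[0])) for v in (e[1],-e[3])]
    print(k,np.round(ce,4),'lane',np.round([(ce-O)@ux,(ce-O)@uy],4),'size',np.round([np.linalg.norm(v) for v in e],4),'yaw-lane',np.round(np.array(a)-np.degrees(th),1),np.round(np.array(b)-np.degrees(th)+90,1))
# pusher
h=c((360,190),10,[(365,217),(427,270),(378,338),(312,285)])
P,ce,e=sq(h,.125); print('handle',ce,[np.linalg.norm(v) for v in e],[np.degrees(np.arctan2(v[1],v[0])) for v in e])
ft=c((360,190),10,[(300,168),(370,218),(262,388),(185,325)])
P,ce,e=sq(ft,.04); print('foot',P,[np.linalg.norm(v) for v in e],[np.degrees(np.arctan2(v[1],v[0])) for v in e])
E
python3 m.py
```

```text
[array([ 0.60055589, -0.21825187,  0.022     ]), array([ 0.50368252, -0.23682619,  0.022     ])] [array([0.51729926, 0.20349364, 0.022     ]), array([0.42063893, 0.18446253, 0.022     ])]
rear [ 0.55211921 -0.22753903  0.022     ] stop [0.46896909 0.19397808 0.022     ] len 0.42964010275681275 w 0.09863800613707407 0.09851599893945849
ang 101.11462757645363
ang 101.05282051805825
axis ang 101.15911633494387
rear edge ang -79.14595133951235
O [ 0.50857398 -0.00679299] th 1.7655596484527496
cap [ 0.59886489 -0.00397126] -0.014706007380821881 -0.08912992530281458
D [0.4973 0.0409] lane [0.049  0.0018] size [0.0503 0.0478 0.0504 0.0518] yaw-lane [0.5 5.1] [-176.9 -177. ]
C [ 0.512  -0.0191] lane [-0.0127 -0.001 ] size [0.0507 0.0504 0.0503 0.0518] yaw-lane [-2.  -0.5] [-180.6 -180.2]
B [ 0.5195 -0.0799] lane [-0.0738  0.0034] size [0.0526 0.0488 0.0498 0.0511] yaw-lane [-4.1 -1.6] [-183.9 -180.8]
A [ 0.5441 -0.1739] lane [-0.1708 -0.0025] size [0.0516 0.0507 0.0525 0.0498] yaw-lane [-2.7 -3.7] [-184.1 -185.2]
handle [ 0.46760952 -0.36786568] [np.float64(0.022257896250339856), np.float64(0.02335208336964278), np.float64(0.023077491974384887), np.float64(0.02404987673969337)] [np.float64(-131.6275873178681), np.float64(142.97067197791546), np.float64(50.23326331326059), np.float64(-39.090294808745504)]
foot [[ 0.50032406 -0.37413783]
 [ 0.48532819 -0.39438019]
 [ 0.43536717 -0.36105419]
 [ 0.45413262 -0.33886462]] [np.float64(0.025191855892209333), np.float64(0.06005601928222319), np.float64(0.02906060837864753), np.float64(0.05811925158162584)] [np.float64(-126.53164964566385), np.float64(146.29511928831369), np.float64(49.779191419888036), np.float64(-37.366467331326206)]
```

```bash
python3 - <<'E'
from h import *
Ks,Ts=load('pics/side0.npz'); Kt,Tt=load('pics/top0.npz')
hc=np.array([.4676,-.3679]); th=np.radians(52)
def draw(hc,th,K,T,img,off,s):
    ux=np.array([np.cos(th),np.sin(th)]);uy=np.array([-ux[1],ux[0]])
    for (a,b,z) in [(.012,.012,.125),(.015,.03,.04),(.015,.03,0)]:
        P=[w2px(K,T,[*(hc+sx*a*ux+sy*b*uy),z]) for sx,sy in((1,1),(1,-1),(-1,-1),(-1,1))]
        P=np.array([((p[0]+.5-off[0])*s,(p[1]+.5-off[1])*s) for p in P]).astype(np.int32)
        cv2.polylines(img,[P],True,(255,0,0),1)
a=cv2.imread('pics/c3.png');draw(hc,th,Ks,Ts,a,(280,245),10)
b=cv2.imread('pics/c2.png');draw(hc,th,Kt,Tt,b,(360,190),10)
cv2.imwrite('pics/ov1.png',cv2.resize(np.hstack([a,cv2.copyMakeBorder(b,0,100,0,0,0)]),(800,400)))
from scipy.spatial.transform import Rotation as Ro
q=[ 0.68919944,  0.15631273,  0.68971255, -0.15769293]
print(Ro.from_quat(q[1:]+q[:1]).as_matrix().round(3))
E
```

```text
[[-0.001  0.433  0.901]
 [-0.002  0.901 -0.433]
 [-1.    -0.002 -0.   ]]
```

View pics/ov1.png

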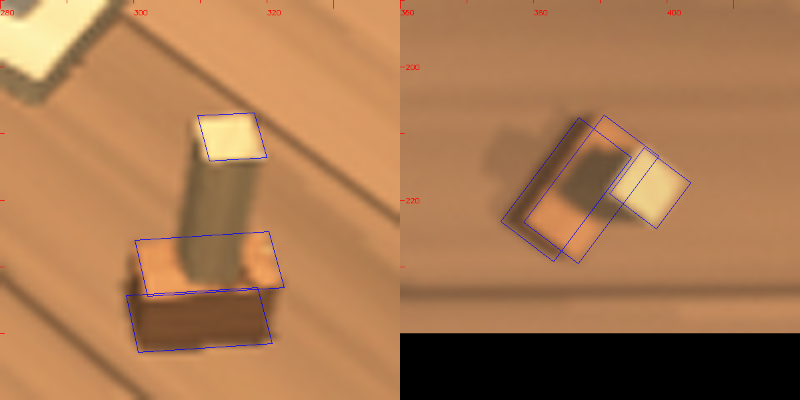

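The overlay matches the pusher in both views: grip at (0.468, -0.368), yaw about 52°. Next I move towards it.

Request:
drive_tool:
  series:
    - {"y":-4.9,"z":6.3}
    - {"y":-4.9,"z":6.3}
    - {"y":-4.9,"z":6.3}
    - {"y":-4.9,"z":6.3}
    - {"y":-4.9,"z":6.3}
  hand: 1

```text
schema error: expected keys x, y, z, ax, ay, az
```

Request:
drive_tool:
  series:
    - {"y":-4.9,"z":6.3}
    - {"y":-4.9,"z":6.3}
    - {"y":-4.9,"z":6.3}
    - {"y":-4.9,"z":6.3}
    - {"y":-4.9,"z":6.3}

```text
schema error: expected keys x, y, z, ax, ay, az
```

```bash
cat > go.py <<'E'
import sys,numpy as np
from plant import sensors
from scipy.spatial.transform import Rotation as Ro
def cur():
    s=sensors.state(); q=s['tool_rot']; return s,np.array(s['tool_pos']),Ro.from_quat([q[1],q[2],q[3],q[0]])
def target(yaw):
    y=np.array([np.cos(yaw),np.sin(yaw),0]); x=np.array([0,0,-1.]); return Ro.from_matrix(np.c_[x,y,np.cross(x,y)])
def rep(p,yawdeg):
    s,p0,R=cur(); d=R.inv().apply(np.array(p)-p0)/.025
    r=(R.inv()*target(np.radians(yawdeg))).as_rotvec(degrees=True)/5
    yr=R.as_matrix()[:,1]
    print('t',round(s['time'],2),'pos',p0.round(4),'yaw',round(np.degrees(np.arctan2(yr[1],yr[0])),2),'F',np.round(s['contact_force'],1),'w',round(s['gripper_width'],3),'j',np.round(s['joint_pos'],2))
    print('shift xyz',d.round(2),'|d|',round(np.linalg.norm(d),2),'turn',r.round(2))
if __name__=='__main__':
    a=list(map(float,sys.argv[1:])); rep(a[:3],a[3])
E
python3 go.py 0.4676 -0.3679 0.17 52
```

```text
t 0.15 pos [0.2703 0.563  0.2303] yaw 64.34 F [ 0.1 -0.1 -0.1] w 0.999 j [ 1.    0.05  1.61  0.    1.48 -0.12]
shift xyz [  2.46 -30.14  23.23] |d| 38.14 turn [ 2.47 -0.    0.02]
```

All six keys are required in each row.

Request:
drive_tool:
  series:
    - {"x":0,"y":-4.9,"z":6.3,"ax":0,"ay":0,"az":0}
    - {"x":0,"y":-4.9,"z":6.3,"ax":0,"ay":0,"az":0}
    - {"x":0,"y":-4.9,"z":6.3,"ax":0,"ay":0,"az":0}
    - {"x":0,"y":-4.9,"z":6.3,"ax":0,"ay":0,"az":0}
    - {"x":0,"y":-4.9,"z":6.3,"ax":0,"ay":0,"az":0}
  hand: 1

```text
time: 0.57
tool_pos: [0.3601, 0.3823, 0.2309]
tool_rot: [0.689, 0.157, 0.689, -0.157]
contact_force: [1.1, -0.9, -0.0]
gripper_width: 1.004
```

Request:
drive_tool:
  series:
    - {"x":0,"y":-4.9,"z":6.3,"ax":0,"ay":0,"az":0}
    - {"x":0,"y":-4.9,"z":6.3,"ax":0,"ay":0,"az":0}
    - {"x":0,"y":-4.9,"z":6.3,"ax":0,"ay":0,"az":0}
    - {"x":0,"y":-4.9,"z":6.3,"ax":0,"ay":0,"az":0}
    - {"x":0,"y":-4.9,"z":6.3,"ax":0,"ay":0,"az":0}

```text
time: 0.98
tool_pos: [0.4491, 0.2035, 0.2311]
tool_rot: [0.69, 0.157, 0.689, -0.158]
contact_force: [0.2, 0.5, -0.5]
gripper_width: 1.0
```

```bash
python3 go.py 0.4676 -0.3679 0.17 52
```

```text
t 0.98 pos [0.4491 0.2035 0.2311] yaw 64.28 F [ 0.2  0.5 -0.5] w 1.0 j [ 0.27 -0.27  1.91 -0.    1.5  -0.85]
shift xyz [  2.46 -20.27  10.59] |d| 23.0 turn [2.46 0.01 0.  ]
```

Request:
drive_tool:
  series:
    - {"x":0,"y":-6.9,"z":3.6,"ax":0,"ay":0,"az":0}
    - {"x":0,"y":-6.9,"z":3.6,"ax":0,"ay":0,"az":0}
    - {"x":0,"y":-6.9,"z":3.6,"ax":0,"ay":0,"az":0}
    - {"x":0,"y":-6.9,"z":3.6,"ax":0,"ay":0,"az":0}
    - {"x":0,"y":-6.9,"z":3.6,"ax":0,"ay":0,"az":0}

```text
time: 1.4
tool_pos: [0.4544, 0.0087, 0.2311]
tool_rot: [0.689, 0.157, 0.689, -0.158]
contact_force: [0.4, 0.1, -0.4]
gripper_width: 1.0
```

Request:
drive_tool:
  series:
    - {"x":0,"y":-6.9,"z":3.6,"ax":0,"ay":0,"az":0}
    - {"x":0,"y":-6.9,"z":3.6,"ax":0,"ay":0,"az":0}
    - {"x":0,"y":-6.9,"z":3.6,"ax":0,"ay":0,"az":0}
    - {"x":0,"y":-6.9,"z":3.6,"ax":0,"ay":0,"az":0}
    - {"x":0,"y":-6.9,"z":3.6,"ax":0,"ay":0,"az":0}

```text
time: 1.82
tool_pos: [0.4607, -0.186, 0.2311]
tool_rot: [0.689, 0.158, 0.689, -0.158]
contact_force: [-0.1, 0.1, 0.2]
gripper_width: 0.998
```

```bash
python3 go.py 0.4676 -0.3679 0.2 52
```

```text
t 1.82 pos [ 0.4607 -0.186   0.2311] yaw 64.21 F [-0.1  0.1  0.2] w 0.998 j [-0.53 -0.26  1.9  -0.    1.5  -1.65]
shift xyz [ 1.25 -6.43  3.41] |d| 7.39 turn [2.44 0.   0.01]
```

Request:
drive_tool:
  series:
    - {"x":1.2,"y":-6.2,"z":3.3,"ax":2.4,"ay":0,"az":0}
    - {"x":1.2,"y":-6.2,"z":3.3,"ax":2.4,"ay":0,"az":0}
    - {"x":1.2,"y":-6.2,"z":3.3,"ax":2.4,"ay":0,"az":0}
    - {"x":1.2,"y":-6.2,"z":3.3,"ax":2.4,"ay":0,"az":0}
    - {"x":1.2,"y":-6.2,"z":3.3,"ax":2.4,"ay":0,"az":0}

```text
time: 2.23
tool_pos: [0.4672, -0.3626, 0.1993]
tool_rot: [0.668, 0.229, 0.669, -0.23]
contact_force: [-1.4, 0.6, -0.4]
gripper_width: 1.0
```

```bash
python3 - <<'E'
from h import *
from plant import cams
f=cams.grab_frame('wrist'); K,T=f["camera_matrix"],f["cam_to_world"]; np.savez('pics/wrist1.npz',K=K,T=T); i=f['img'].copy(); cv2.imwrite('pics/wrist1.png',i)
hc=np.array([.4676,-.3679]); th=np.radians(52)
ux=np.array([np.cos(th),np.sin(th)]);uy=np.array([-ux[1],ux[0]])
for (a,b,z) in [(.012,.012,.125),(.015,.03,.04),(.015,.03,0)]:
    P=[w2px(K,T,[*(hc+sx*a*ux+sy*b*uy),z]) for sx,sy in((1,1),(1,-1),(-1,-1),(-1,1))]
    cv2.polylines(i,[np.array(P).round().astype(np.int32)],True,(255,0,0),1)
cv2.imwrite('pics/wrist1o.png',i)
E
python3 go.py 0.4676 -0.3679 0.0713 52
```

```text
t 2.28 pos [ 0.4673 -0.3621  0.1993] yaw 52.09 F [-0.9 -0.3 -0.3] w 0.998 j [-0.78 -0.    1.72 -0.    1.42 -1.69]
shift xyz [ 5.12 -0.17  0.16] |d| 5.12 turn [ 0.02 -0.02  0.01]
```

View pics/wrist1o.png

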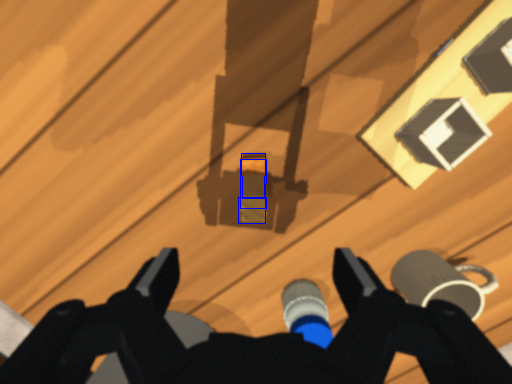

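```bash
python3 - <<'E'
from h import *
i=cv2.imread('pics/wrist1.png'); o=cv2.imread('pics/wrist1o.png')
a=i[130:250,200:310];b=o[130:250,200:310]
cv2.imwrite('pics/w1c.png',cv2.resize(np.hstack([cv2.convertScaleAbs(a,alpha=1.8),b]),None,fx=3.5,fy=3.5,interpolation=cv2.INTER_CUBIC))
E
```

```text
(no output)
```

View pics/w1c.png

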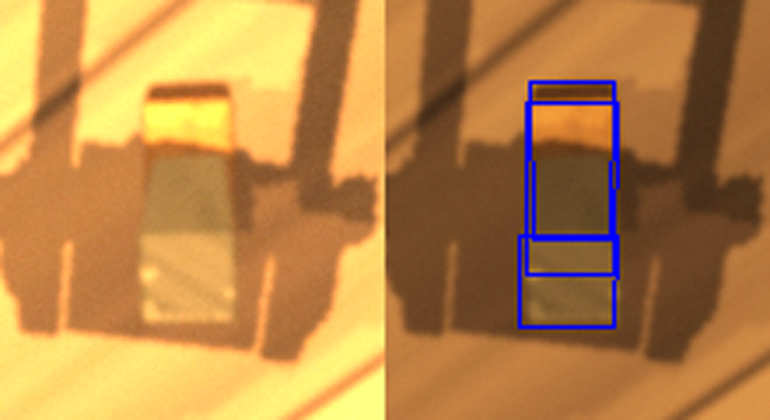

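The wrist overlay agrees to about 1 px. Descending onto the handle.

Request:
drive_tool:
  series:
    - {"x":1.3,"y":-0.15,"z":0.15,"ax":0,"ay":0,"az":0}
    - {"x":2.6,"y":-0.15,"z":0.15,"ax":0,"ay":0,"az":0}
    - {"x":3.9,"y":-0.15,"z":0.15,"ax":0,"ay":0,"az":0}
    - {"x":5.1,"y":-0.15,"z":0.15,"ax":0,"ay":0,"az":0}
    - {"x":5.1,"y":-0.15,"z":0.15,"ax":0,"ay":0,"az":0}

```text
time: 2.7
tool_pos: [0.4655, -0.3585, 0.0663]
tool_rot: [0.665, 0.23, 0.674, -0.226]
contact_force: [-1.8, 1.4, -0.9]
gripper_width: 1.001
```

```bash
python3 go.py 0.4676 -0.3679 0.0713 52; python3 - <<'E'
from h import *
from plant import cams
for n in ('wrist','side'):
    f=cams.grab_frame(n); cv2.imwrite(f'pics/{n}2.png',f['img'])
crop(f['img'],260,200,110,120,5,'pics/s2c.png')
E
```

```text
t 2.7 pos [ 0.4655 -0.3585  0.0663] yaw 52.39 F [-1.8  1.4 -0.9] w 1.001 j [-0.78  0.13  1.82  0.    1.2  -1.7 ]
shift xyz [-0.2  -0.25  0.29] |d| 0.43 turn [ 0.08 -0.16 -0.02]
```

View pics/s2c.png

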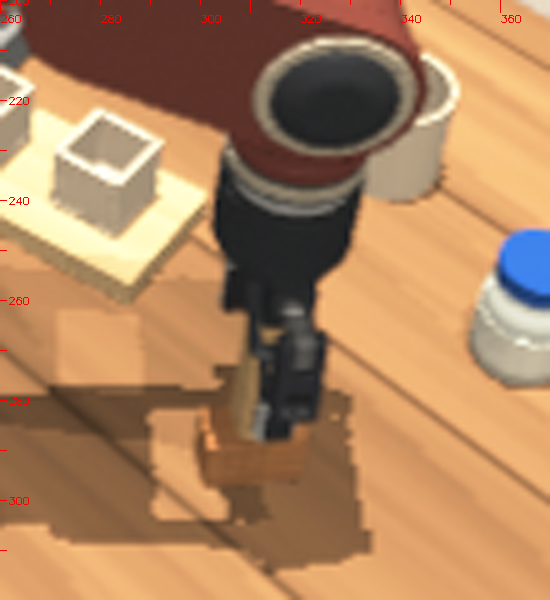

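View pics/wrist2.png

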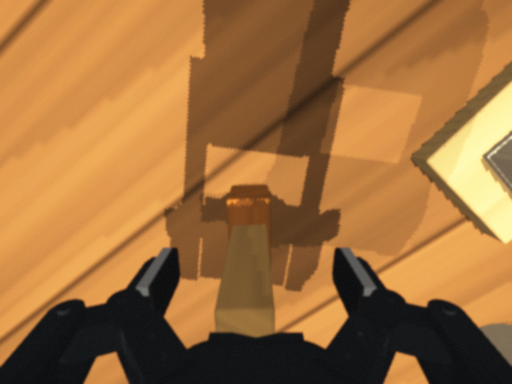

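Request:
drive_tool:
  series:
    - {"x":-0.1,"y":-0.2,"z":0.2,"ax":0,"ay":0,"az":0}
    - {"x":-0.1,"y":-0.2,"z":0.2,"ax":0,"ay":0,"az":0}
    - {"x":-0.1,"y":-0.2,"z":0.2,"ax":0,"ay":0,"az":0}

```text
time: 3.05
tool_pos: [0.4718, -0.3723, 0.0798]
tool_rot: [0.671, 0.227, 0.667, -0.229]
contact_force: [-0.4, -0.2, -0.0]
gripper_width: 1.001
```

```bash
python3 go.py 0.4676 -0.3679 0.0713 52
```

```text
t 3.05 pos [ 0.4718 -0.3723  0.0798] yaw 52.33 F [-0.4 -0.2 -0. ] w 1.001 j [-0.79  0.13  1.79  0.    1.21 -1.71]
shift xyz [ 0.34  0.04 -0.24] |d| 0.42 turn [0.07 0.06 0.01]
```

Request:
drive_tool:
  series:
    - {"x":0,"y":0,"z":0,"ax":0,"ay":0,"az":0}
    - {"x":0,"y":0,"z":0,"ax":0,"ay":0,"az":0}
    - {"x":0,"y":0,"z":0,"ax":0,"ay":0,"az":0}
    - {"x":0,"y":0,"z":0,"ax":0,"ay":0,"az":0}

```text
time: 3.38
tool_pos: [0.4702, -0.3705, 0.0765]
tool_rot: [0.669, 0.228, 0.669, -0.228]
contact_force: [-0.4, 1.1, -0.1]
gripper_width: 1.004
```

```bash
python3 go.py 0.4676 -0.3679 0.0713 52
```

```text
t 3.38 pos [ 0.4702 -0.3705  0.0765] yaw 52.34 F [-0.4  1.1 -0.1] w 1.004 j [-0.79  0.13  1.8   0.    1.21 -1.71]
shift xyz [ 0.21  0.02 -0.14] |d| 0.25 turn [ 0.07  0.   -0.  ]
```

Request:
drive_tool:
  series:
    - {"x":0.2,"y":0,"z":-0.15,"ax":0,"ay":0,"az":0}
    - {"x":0.2,"y":0,"z":-0.15,"ax":0,"ay":0,"az":0}
    - {"x":0.2,"y":0,"z":-0.15,"ax":0,"ay":0,"az":0}

```text
time: 3.63
tool_pos: [0.4666, -0.3676, 0.0704]
tool_rot: [0.669, 0.228, 0.67, -0.228]
contact_force: [0.2, 0.1, 1.0]
gripper_width: 1.003
```

Request:
drive_tool:
  series:
    - {"x":0,"y":0,"z":0,"ax":0,"ay":0,"az":0}
    - {"x":0,"y":0,"z":0,"ax":0,"ay":0,"az":0}
    - {"x":0,"y":0,"z":0,"ax":0,"ay":0,"az":0}
    - {"x":0,"y":0,"z":0,"ax":0,"ay":0,"az":0}
    - {"x":0,"y":0,"z":0,"ax":0,"ay":0,"az":0}
  hand: 0

```text
time: 4.05
tool_pos: [0.4673, -0.3682, 0.0714]
tool_rot: [0.669, 0.228, 0.669, -0.228]
contact_force: [1.1, 0.5, 0.2]
gripper_width: 0.301
```

Request:
drive_tool:
  series:
    - {"x":0,"y":0,"z":0,"ax":0,"ay":0,"az":0}
    - {"x":0,"y":0,"z":0,"ax":0,"ay":0,"az":0}
    - {"x":0,"y":0,"z":0,"ax":0,"ay":0,"az":0}

```text
time: 4.3
tool_pos: [0.4674, -0.3682, 0.0715]
tool_rot: [0.669, 0.228, 0.669, -0.228]
contact_force: [-0.6, 0.9, 1.6]
gripper_width: 0.273
```

```bash
python3 go.py 0.4676 -0.3679 0.0713 52
```

```text
t 4.3 pos [ 0.4674 -0.3682  0.0715] yaw 52.34 F [-0.6  0.9  1.6] w 0.273 j [-0.79  0.13  1.81  0.    1.2  -1.71]
shift xyz [ 0.01  0.01 -0.  ] |d| 0.02 turn [ 0.07  0.   -0.  ]
```

Request:
drive_tool:
  series:
    - {"x":-0.6,"y":0,"z":0,"ax":0,"ay":0,"az":0}
    - {"x":-1.6,"y":0,"z":0,"ax":0,"ay":0,"az":0}
    - {"x":-2.4,"y":0.6,"z":0,"ax":-1,"ay":0,"az":0}
    - {"x":-2.6,"y":1.4,"z":-0.1,"ax":-2.2,"ay":0,"az":0}
    - {"x":-2.6,"y":2.2,"z":-0.1,"ax":-3.4,"ay":0,"az":0}

```text
time: 4.72
tool_pos: [0.4997, -0.3238, 0.1387]
tool_rot: [0.697, 0.125, 0.695, -0.126]
contact_force: [0.8, -0.5, -1.9]
gripper_width: 0.276
```

```bash
python3 go.py 0.5558 -0.2472 0.137 101.1
```

```text
t 4.72 pos [ 0.4997 -0.3238  0.1387] yaw 69.57 F [ 0.8 -0.5 -1.9] w 0.276 j [-0.7   0.05  1.77 -0.    1.31 -1.91]
shift xyz [0.07 3.65 1.03] |d| 3.8 turn [-6.31  0.03  0.03]
```

Request:
drive_tool:
  series:
    - {"x":0,"y":0.7,"z":0.2,"ax":-1.3,"ay":0,"az":0}
    - {"x":0,"y":1.5,"z":0.4,"ax":-2.6,"ay":0,"az":0}
    - {"x":0,"y":2.3,"z":0.6,"ax":-3.9,"ay":0,"az":0}
    - {"x":0,"y":3.0,"z":0.8,"ax":-5.1,"ay":0,"az":0}
    - {"x":0,"y":3.5,"z":1.0,"ax":-6.0,"ay":0,"az":0}

```text
time: 5.13
tool_pos: [0.5531, -0.2484, 0.1353]
tool_rot: [0.704, -0.059, 0.705, 0.06]
contact_force: [0.0, -0.1, -1.8]
gripper_width: 0.274
```

```bash
python3 go.py 0.5558 -0.2472 0.0985 101.1
```

```text
t 5.13 pos [ 0.5531 -0.2484  0.1353] yaw 99.67 F [ 0.  -0.1 -1.8] w 0.274 j [-0.54  0.09  1.74  0.    1.31 -2.28]
shift xyz [1.47 0.03 0.12] |d| 1.48 turn [-0.29 -0.02 -0.01]
```

Request:
drive_tool:
  series:
    - {"x":0.4,"y":0,"z":0.1,"ax":-0.2,"ay":0,"az":0}
    - {"x":0.8,"y":0,"z":0.1,"ax":-0.2,"ay":0,"az":0}
    - {"x":1.1,"y":0,"z":0.1,"ax":-0.2,"ay":0,"az":0}
    - {"x":1.2,"y":0,"z":0.1,"ax":-0.2,"ay":0,"az":0}
    - {"x":1.2,"y":0,"z":0.1,"ax":-0.2,"ay":0,"az":0}

```text
time: 5.55
tool_pos: [0.5539, -0.2498, 0.1039]
tool_rot: [0.703, -0.062, 0.705, 0.064]
contact_force: [0.3, 0.2, -2.1]
gripper_width: 0.275
```

Request:
drive_tool:
  series:
    - {"x":0,"y":0,"z":0,"ax":0,"ay":0,"az":0}
    - {"x":0,"y":0,"z":0,"ax":0,"ay":0,"az":0}
    - {"x":0,"y":0,"z":0,"ax":0,"ay":0,"az":0}

```text
time: 5.8
tool_pos: [0.5557, -0.2502, 0.107]
tool_rot: [0.705, -0.064, 0.704, 0.063]
contact_force: [0.1, -0.3, -2.6]
gripper_width: 0.274
```

```bash
python3 go.py 0.5558 -0.2472 0.0985 101.1;  python3 - <<'E'
from h import *
from plant import cams
for n in ('top','side','wrist'):
    f=cams.grab_frame(n); cv2.imwrite(f'pics/{n}3.png',f['img']); np.savez(f'pics/{n}3.npz',K=f["camera_matrix"],T=f["cam_to_world"])
    if n=='side': crop(f['img'],210,170,130,100,6,'pics/s3c.png')
    if n=='top': crop(f['img'],230,150,150,90,5,'pics/t3c.png')
E
```

```text
t 5.8 pos [ 0.5557 -0.2502  0.107 ] yaw 100.3 F [ 0.1 -0.3 -2.6] w 0.274 j [-0.55  0.12  1.75 -0.    1.26 -2.3 ]
shift xyz [0.34 0.12 0.02] |d| 0.36 turn [-0.16  0.01  0.01]
```

View pics/s3c.png

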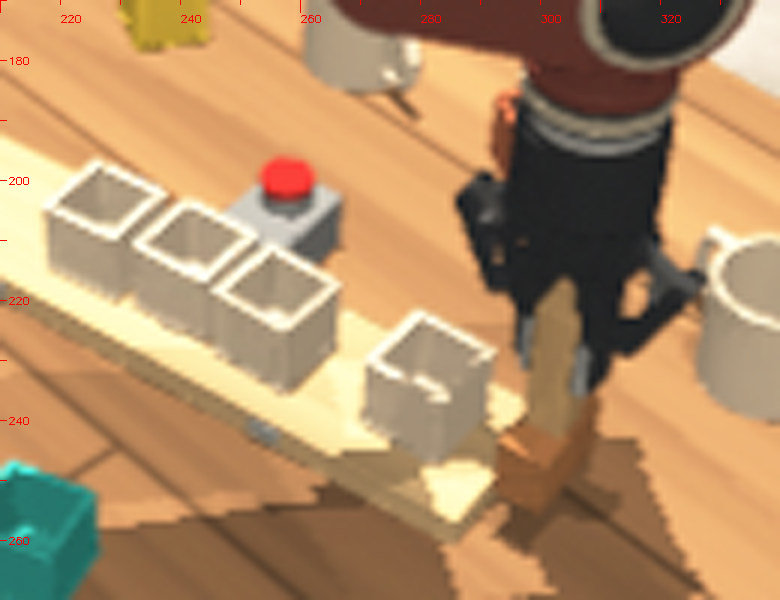

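View pics/wrist3.png

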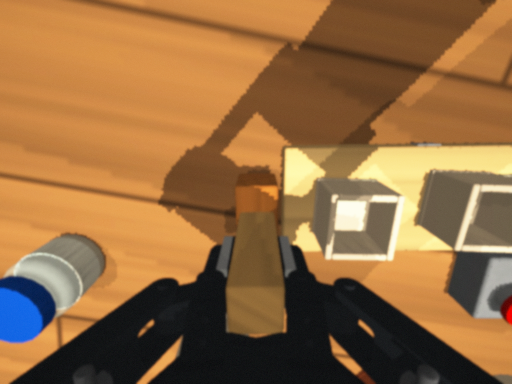

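View pics/t3c.png

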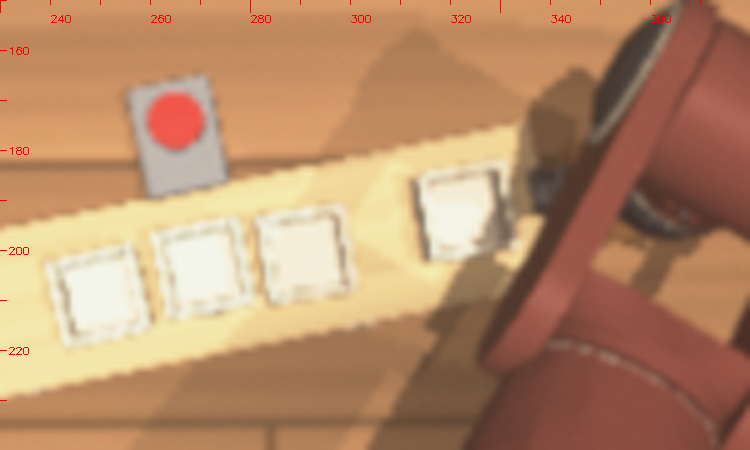

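Request:
drive_tool:
  series:
    - {"x":0.1,"y":0,"z":0,"ax":-0.15,"ay":0,"az":0}
    - {"x":0.2,"y":0,"z":0,"ax":-0.15,"ay":0,"az":0}
    - {"x":0.3,"y":0,"z":0,"ax":-0.15,"ay":0,"az":0}
    - {"x":0.3,"y":0,"z":0,"ax":-0.15,"ay":0,"az":0}
    - {"x":0.3,"y":0,"z":0,"ax":-0.15,"ay":0,"az":0}

```text
time: 6.37
tool_pos: [0.5553, -0.2495, 0.0983]
tool_rot: [0.704, -0.068, 0.704, 0.069]
contact_force: [-0.3, -0.5, -2.7]
gripper_width: 0.278
```

```bash
python3 go.py 0.5558 -0.2472 0.0985 101.1
```

```text
t 6.37 pos [ 0.5553 -0.2495  0.0983] yaw 101.1 F [-0.3 -0.5 -2.7] w 0.278 j [-0.54  0.13  1.76 -0.    1.25 -2.31]
shift xyz [-0.01  0.09  0.04] |d| 0.09 turn [-0.   -0.01 -0.01]
```

Request:
drive_tool:
  series:
    - {"x":0,"y":0.25,"z":0,"ax":0,"ay":0,"az":0}
    - {"x":0,"y":0.5,"z":0,"ax":0,"ay":0,"az":0}
    - {"x":0,"y":0.8,"z":0,"ax":0,"ay":0,"az":0}
    - {"x":0,"y":1.05,"z":0,"ax":0,"ay":0,"az":0}
    - {"x":0,"y":1.25,"z":0,"ax":0,"ay":0,"az":0}

```text
time: 6.78
tool_pos: [0.5493, -0.2179, 0.0988]
tool_rot: [0.704, -0.068, 0.704, 0.069]
contact_force: [0.1, -0.2, -2.0]
gripper_width: 0.275
```

Request:
drive_tool:
  series:
    - {"x":0,"y":0.2,"z":0,"ax":0,"ay":0,"az":0}
    - {"x":0,"y":0.4,"z":0,"ax":0,"ay":0,"az":0}
    - {"x":0,"y":0.6,"z":0,"ax":0,"ay":0,"az":0}
    - {"x":0,"y":0.8,"z":0,"ax":0,"ay":0,"az":0}
    - {"x":0,"y":1.0,"z":0,"ax":0,"ay":0,"az":0}

```text
time: 7.2
tool_pos: [0.5447, -0.1942, 0.0989]
tool_rot: [0.704, -0.068, 0.704, 0.068]
contact_force: [0.6, 0.2, -1.8]
gripper_width: 0.271
```

```bash
cat > look.py <<'E'
import sys
from h import *
from plant import cams,sensors
tag=sys.argv[1]
s=sensors.state(); p=np.array(s['tool_pos'])[:2]-np.array([.5086,-.0068]); t=np.radians(101.1)
print('lane x,y',p@[np.cos(t),np.sin(t)],p@[-np.sin(t),np.cos(t)],'z',s['tool_pos'][2],'F',np.round(s['contact_force'],1))
for n,r in (('side',(150,160,200,110,4)),('top',(180,150,190,95,4))):
    f=cams.grab_frame(n); cv2.imwrite(f'pics/{n}{tag}.png',f['img']); crop(f['img'],*r,f'pics/{n}{tag}_c.png')
a=cv2.imread(f'pics/side{tag}_c.png');b=cv2.imread(f'pics/top{tag}_c.png');w=max(a.shape[1],b.shape[1])
o=np.vstack([cv2.copyMakeBorder(m,0,0,0,w-m.shape[1],0) for m in (a,b)])
k=min(800/o.shape[1],600/o.shape[0],1); cv2.imwrite(f'pics/L{tag}.png',cv2.resize(o,None,fx=k,fy=k,interpolation=cv2.INTER_AREA))
E
python3 go.py 0.5558 -0.2472 0.0985 101.1; python3 look.py 4
```

```text
t 7.2 pos [ 0.5447 -0.1942  0.0989] yaw 101.09 F [ 0.6  0.2 -1.8] w 0.271 j [-0.47  0.06  1.83 -0.    1.25 -2.24]
shift xyz [ 0.02 -2.17  0.03] |d| 2.17 turn [-0.    0.    0.01]
lane x,y -0.19084575500877604 0.0006371713003390886 z 0.09893571090895911 F [ 0.6  0.2 -1.8]
```

View pics/L4.png

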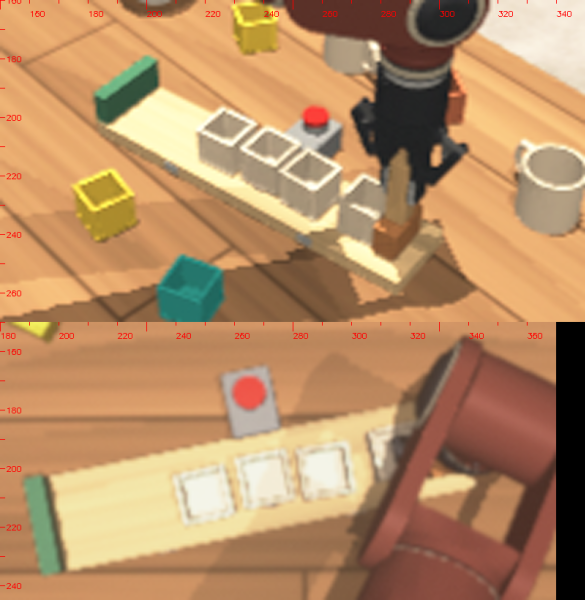

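Request:
drive_tool:
  series:
    - {"x":0,"y":0.2,"z":0,"ax":0,"ay":0,"az":0}
    - {"x":0,"y":0.4,"z":0,"ax":0,"ay":0,"az":0}
    - {"x":0,"y":0.6,"z":0,"ax":0,"ay":0,"az":0}
    - {"x":0,"y":0.8,"z":0,"ax":0,"ay":0,"az":0}
    - {"x":0,"y":1.0,"z":0,"ax":0,"ay":0,"az":0}

```text
time: 7.72
tool_pos: [0.5399, -0.1696, 0.0989]
tool_rot: [0.704, -0.068, 0.704, 0.068]
contact_force: [0.3, -0.8, -1.6]
gripper_width: 0.275
```

Request:
drive_tool:
  series:
    - {"x":0,"y":0.2,"z":0,"ax":0,"ay":0,"az":0}
    - {"x":0,"y":0.4,"z":0,"ax":0,"ay":0,"az":0}
    - {"x":0,"y":0.6,"z":0,"ax":0,"ay":0,"az":0}
    - {"x":0,"y":0.8,"z":0,"ax":0,"ay":0,"az":0}
    - {"x":0,"y":1.0,"z":0,"ax":0,"ay":0,"az":0}

```text
time: 8.13
tool_pos: [0.5351, -0.1454, 0.099]
tool_rot: [0.704, -0.069, 0.704, 0.068]
contact_force: [0.2, -2.7, -2.7]
gripper_width: 0.272
```

```bash
python3 go.py 0.5558 -0.2472 0.0985 101.1; python3 look.py 5
```

```text
t 8.13 pos [ 0.5351 -0.1454  0.099 ] yaw 101.1 F [ 0.2 -2.7 -2.7] w 0.272 j [-0.4   0.01  1.89 -0.    1.24 -2.16]
shift xyz [ 0.03 -4.15  0.03] |d| 4.15 turn [0.   0.   0.02]
lane x,y -0.1411635392048443 0.000640167300978077 z 0.0989893520298531 F [ 0.2 -2.7 -2.7]
```

View pics/L5.png

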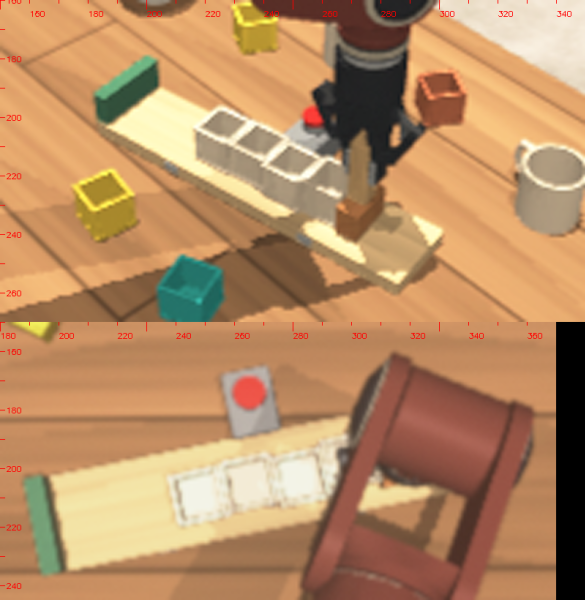

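Request:
drive_tool:
  series:
    - {"x":0,"y":0.2,"z":0,"ax":0,"ay":0,"az":0}
    - {"x":0,"y":0.4,"z":0,"ax":0,"ay":0,"az":0}
    - {"x":0,"y":0.6,"z":0,"ax":0,"ay":0,"az":0}
    - {"x":0,"y":0.8,"z":0,"ax":0,"ay":0,"az":0}
    - {"x":0,"y":1.0,"z":0,"ax":0,"ay":0,"az":0}

```text
time: 8.65
tool_pos: [0.5304, -0.1207, 0.0991]
tool_rot: [0.704, -0.069, 0.704, 0.068]
contact_force: [2.0, -7.0, -1.6]
gripper_width: 0.276
```

Request:
drive_tool:
  series:
    - {"x":0,"y":0.2,"z":0,"ax":0,"ay":0,"az":0}
    - {"x":0,"y":0.4,"z":0,"ax":0,"ay":0,"az":0}
    - {"x":0,"y":0.6,"z":0,"ax":0,"ay":0,"az":0}
    - {"x":0,"y":0.8,"z":0,"ax":0,"ay":0,"az":0}
    - {"x":0,"y":1.0,"z":0,"ax":0,"ay":0,"az":0}

```text
time: 9.07
tool_pos: [0.5255, -0.096, 0.099]
tool_rot: [0.704, -0.069, 0.704, 0.068]
contact_force: [0.7, -6.0, 1.4]
gripper_width: 0.273
```

```bash
python3 go.py 0.5558 -0.2472 0.0985 101.1; python3 look.py 6
```

```text
t 9.07 pos [ 0.5255 -0.096   0.099 ] yaw 101.1 F [ 0.7 -6.   1.4] w 0.273 j [-0.32 -0.04  1.94 -0.    1.25 -2.08]
shift xyz [ 0.02 -6.17  0.03] |d| 6.17 turn [-0.  0.  0.]
lane x,y -0.09073580258873364 0.0006070708304121879 z 0.09895830178403406 F [ 0.7 -6.   1.4]
```

View pics/L6.png

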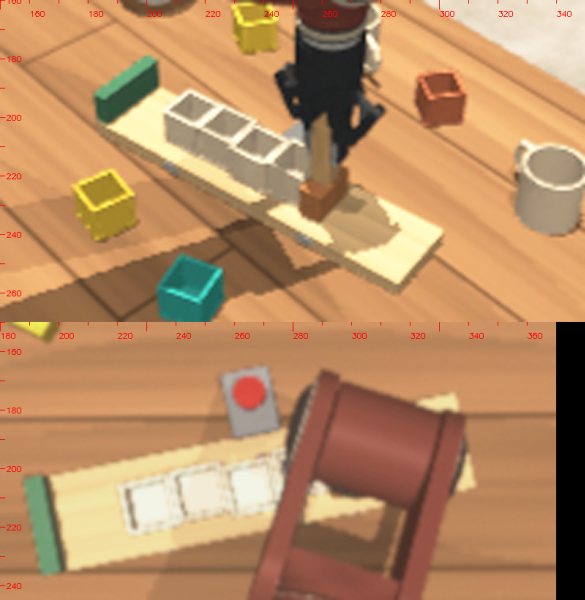

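```bash
python3 - <<'E'
from h import *
a=cv2.imread('pics/top6.png');crop(a,205,185,85,45,9,'pics/z1.png')
a=cv2.imread('pics/side6.png');crop(a,185,180,85,60,9,'pics/z2.png')
E
```

```text
(no output)
```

View pics/z1.png

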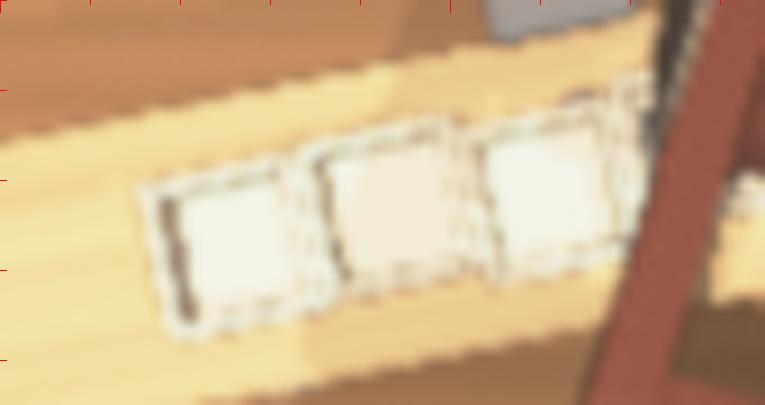

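View pics/z2.png

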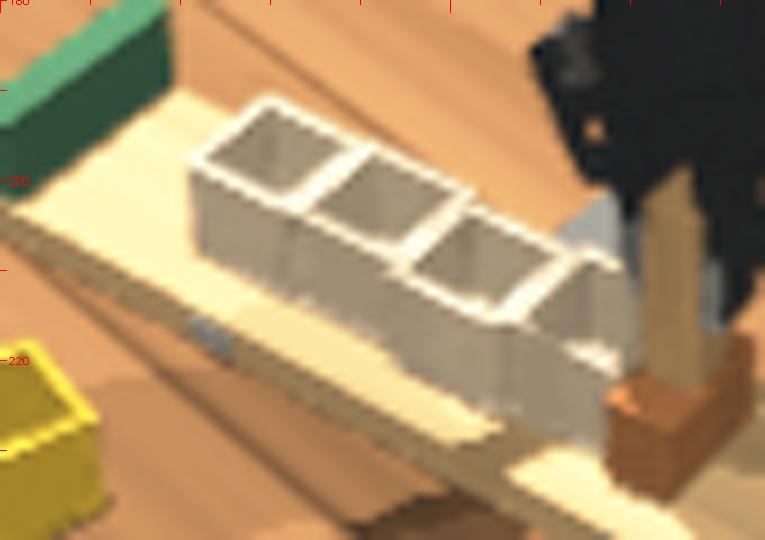

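Request:
drive_tool:
  series:
    - {"x":0,"y":0.2,"z":0,"ax":0,"ay":0,"az":0}
    - {"x":0,"y":0.4,"z":0,"ax":0,"ay":0,"az":0}
    - {"x":0,"y":0.6,"z":0,"ax":0,"ay":0,"az":0}
    - {"x":0,"y":0.8,"z":0,"ax":0,"ay":0,"az":0}
    - {"x":0,"y":1.0,"z":0,"ax":0,"ay":0,"az":0}

```text
time: 9.58
tool_pos: [0.5206, -0.0715, 0.0988]
tool_rot: [0.704, -0.068, 0.704, 0.068]
contact_force: [1.7, -7.3, -2.3]
gripper_width: 0.272
```

Request:
drive_tool:
  series:
    - {"x":0,"y":0.2,"z":0,"ax":0,"ay":0,"az":0}
    - {"x":0,"y":0.4,"z":0,"ax":0,"ay":0,"az":0}
    - {"x":0,"y":0.6,"z":0,"ax":0,"ay":0,"az":0}
    - {"x":0,"y":0.8,"z":0,"ax":0,"ay":0,"az":0}
    - {"x":0,"y":1.0,"z":0,"ax":0,"ay":0,"az":0}

```text
time: 10.0
tool_pos: [0.5157, -0.0468, 0.0987]
tool_rot: [0.704, -0.068, 0.704, 0.068]
contact_force: [0.1, -5.4, 1.0]
gripper_width: 0.275
```

Request:
drive_tool:
  series:
    - {"x":0,"y":0.15,"z":0,"ax":0,"ay":0,"az":0}
    - {"x":0,"y":0.3,"z":0,"ax":0,"ay":0,"az":0}
    - {"x":0,"y":0.42,"z":0,"ax":0,"ay":0,"az":0}
    - {"x":0,"y":0.5,"z":0,"ax":0,"ay":0,"az":0}
    - {"x":0,"y":0.55,"z":0,"ax":0,"ay":0,"az":0}

```text
time: 10.42
tool_pos: [0.5131, -0.0335, 0.0987]
tool_rot: [0.704, -0.068, 0.704, 0.068]
contact_force: [-0.4, -3.8, -1.5]
gripper_width: 0.274
```

```bash
python3 go.py 0.5558 -0.2472 0.0985 101.1; python3 look.py 7;python3 - <<'E'
from h import *
a=cv2.imread('pics/top7.png');crop(a,185,180,100,60,7,'pics/z1.png')
E
```

```text
t 10.42 pos [ 0.5131 -0.0335  0.0987] yaw 101.1 F [-0.4 -3.8 -1.5] w 0.274 j [-0.21 -0.09  1.99  0.    1.25 -1.97]
shift xyz [ 0.01 -8.72  0.03] |d| 8.72 turn [ 0. -0. -0.]
lane x,y -0.02706536155704426 0.0007428790641465717 z 0.09871888989995402 F [-0.4 -3.8 -1.5]
```

View pics/L7.png

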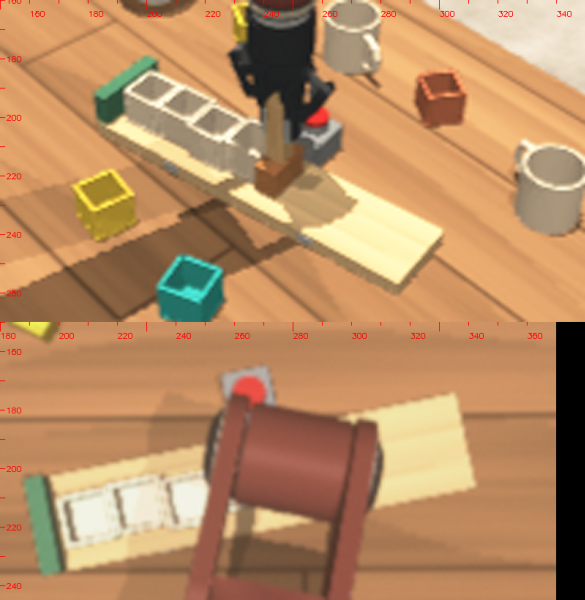

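View pics/z1.png

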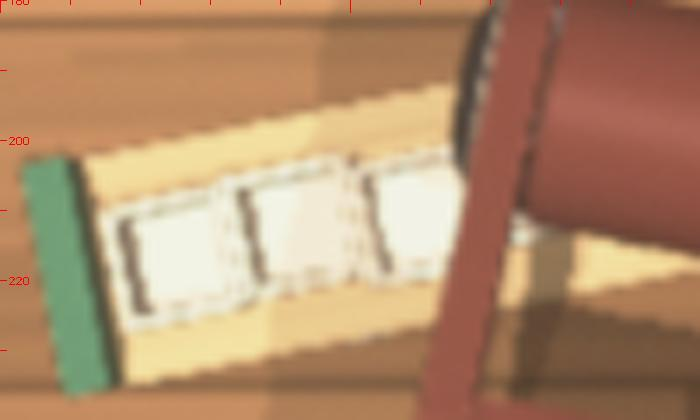

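Request:
drive_tool:
  series:
    - {"x":0,"y":0.07,"z":0,"ax":0,"ay":0,"az":0}
    - {"x":0,"y":0.14,"z":0,"ax":0,"ay":0,"az":0}
    - {"x":0,"y":0.2,"z":0,"ax":0,"ay":0,"az":0}
    - {"x":0,"y":0.26,"z":0,"ax":0,"ay":0,"az":0}
    - {"x":0,"y":0.3,"z":0,"ax":0,"ay":0,"az":0}

```text
time: 10.93
tool_pos: [0.5117, -0.0263, 0.0988]
tool_rot: [0.704, -0.068, 0.704, 0.068]
contact_force: [0.8, -5.4, -2.5]
gripper_width: 0.275
```

Request:
drive_tool:
  series:
    - {"x":0,"y":0.04,"z":0,"ax":0,"ay":0,"az":0}
    - {"x":0,"y":0.08,"z":0,"ax":0,"ay":0,"az":0}
    - {"x":0,"y":0.08,"z":0,"ax":0,"ay":0,"az":0}

```text
time: 11.18
tool_pos: [0.5113, -0.0242, 0.0987]
tool_rot: [0.704, -0.068, 0.704, 0.069]
contact_force: [0.1, -3.4, -1.2]
gripper_width: 0.272
```

Request:
drive_tool:
  series:
    - {"x":0,"y":0.03,"z":0,"ax":0,"ay":0,"az":0}
    - {"x":0,"y":0.06,"z":0,"ax":0,"ay":0,"az":0}
    - {"x":0,"y":0.06,"z":0,"ax":0,"ay":0,"az":0}

```text
time: 11.43
tool_pos: [0.5111, -0.0232, 0.0988]
tool_rot: [0.704, -0.069, 0.704, 0.068]
contact_force: [1.4, -5.0, -1.9]
gripper_width: 0.276
```

```bash
python3 look.py 8;python3 - <<'E'
from h import *
a=cv2.imread('pics/top8.png');a=a[180:240,180:280]
b=cv2.imread('pics/side8.png')[175:245,180:280]
cv2.imwrite('pics/z1.png',cv2.resize(np.vstack([a,b[:60+10]]),None,fx=4.6,fy=4.6,interpolation=cv2.INTER_CUBIC))
E
```

```text
lane x,y -0.01653978333555695 0.0006672902307422943 z 0.09880743740685542 F [ 1.4 -5.  -1.9]
```

View pics/z1.png

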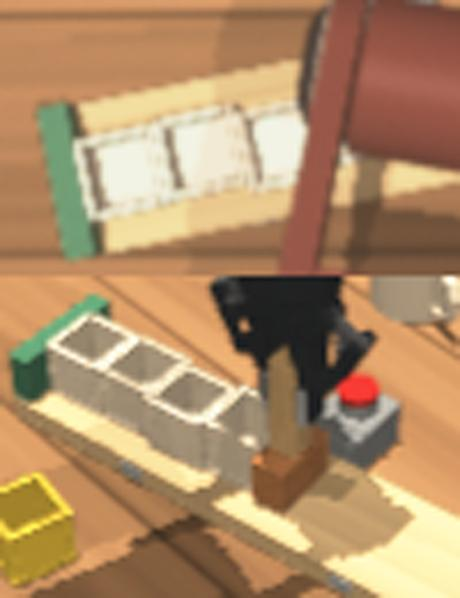

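Request:
drive_tool:
  series:
    - {"x":0,"y":0.04,"z":0,"ax":0,"ay":0,"az":0}
    - {"x":0,"y":0.08,"z":0,"ax":0,"ay":0,"az":0}
    - {"x":0,"y":0.08,"z":0,"ax":0,"ay":0,"az":0}

```text
time: 11.78
tool_pos: [0.5109, -0.0226, 0.0989]
tool_rot: [0.704, -0.07, 0.704, 0.067]
contact_force: [0.8, -9.7, -2.1]
gripper_width: 0.272
```

Request:
drive_tool:
  series:
    - {"x":0,"y":0.03,"z":0,"ax":0,"ay":0,"az":0}
    - {"x":0,"y":0.06,"z":0,"ax":0,"ay":0,"az":0}
    - {"x":0,"y":0.06,"z":0,"ax":0,"ay":0,"az":0}

```text
time: 12.03
tool_pos: [0.5108, -0.0224, 0.0991]
tool_rot: [0.704, -0.071, 0.704, 0.066]
contact_force: [1.7, -12.5, -3.3]
gripper_width: 0.275
```

```bash
python3 go.py 0.5558 -0.2472 0.0985 101.1;python3 look.py 9;python3 - <<'E'
from h import *
a=cv2.imread('pics/top9.png');a=a[180:240,180:280]
b=cv2.imread('pics/side9.png')[175:245,180:280]
cv2.imwrite('pics/z1.png',cv2.resize(np.vstack([a,b[:60+10]]),None,fx=4.6,fy=4.6,interpolation=cv2.INTER_CUBIC))
E
```

```text
t 12.03 pos [ 0.5108 -0.0224  0.0991] yaw 101.14 F [  1.7 -12.5  -3.3] w 0.275 j [-0.19 -0.1   1.99 -0.01  1.25 -1.95]
shift xyz [ 0.09 -9.17  0.03] |d| 9.17 turn [ 0.01 -0.01  0.08]
lane x,y -0.015735578255276463 0.0008577610483748991 z 0.09905086405312906 F [  1.7 -12.5  -3.3]
```

View pics/z1.png

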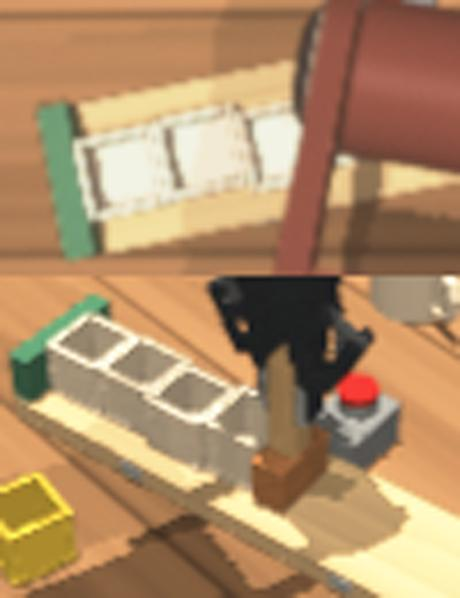

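Request:
drive_tool:
  series:
    - {"x":0,"y":-0.2,"z":0,"ax":0,"ay":0,"az":0}
    - {"x":0,"y":-0.5,"z":0,"ax":0,"ay":0,"az":0}
    - {"x":0,"y":-0.9,"z":0,"ax":0,"ay":0,"az":0}
    - {"x":0,"y":-1.4,"z":0,"ax":0,"ay":0,"az":0}
    - {"x":0,"y":-1.8,"z":0,"ax":0,"ay":0,"az":0}

```text
time: 12.55
tool_pos: [0.5192, -0.0646, 0.0986]
tool_rot: [0.704, -0.068, 0.704, 0.069]
contact_force: [0.1, 0.3, -2.4]
gripper_width: 0.273
```

Request:
drive_tool:
  series:
    - {"x":-0.6,"y":-0.2,"z":0,"ax":0,"ay":0,"az":0}
    - {"x":-1.2,"y":-0.2,"z":0,"ax":0,"ay":0,"az":0}
    - {"x":-1.8,"y":-0.2,"z":0,"ax":0,"ay":0,"az":0}
    - {"x":-2.3,"y":-0.2,"z":0,"ax":0,"ay":0,"az":0}
    - {"x":-2.6,"y":-0.2,"z":0,"ax":0,"ay":0,"az":0}

```text
time: 12.97
tool_pos: [0.5209, -0.0693, 0.1657]
tool_rot: [0.705, -0.068, 0.703, 0.068]
contact_force: [0.3, -0.8, -1.7]
gripper_width: 0.271
```

```bash
python3 go.py 0.5989 -0.004 0.165 101.1
```

```text
t 12.97 pos [ 0.5209 -0.0693  0.1657] yaw 101.06 F [ 0.3 -0.8 -1.7] w 0.271 j [-0.27 -0.14  1.91  0.    1.37 -2.04]
shift xyz [0.03 1.97 3.56] |d| 4.07 turn [-0.01  0.02  0.01]
```

Request:
drive_tool:
  series:
    - {"x":0,"y":0.3,"z":0.6,"ax":0,"ay":0,"az":0}
    - {"x":0,"y":0.8,"z":1.5,"ax":0,"ay":0,"az":0}
    - {"x":0,"y":1.4,"z":2.4,"ax":0,"ay":0,"az":0}
    - {"x":0,"y":1.8,"z":3.2,"ax":0,"ay":0,"az":0}
    - {"x":0,"y":1.95,"z":3.5,"ax":0,"ay":0,"az":0}

```text
time: 13.38
tool_pos: [0.5981, -0.0024, 0.1636]
tool_rot: [0.704, -0.069, 0.704, 0.069]
contact_force: [-0.1, 0.0, -2.1]
gripper_width: 0.273
```

Request:
drive_tool:
  series:
    - {"x":0.1,"y":0,"z":0,"ax":0,"ay":0,"az":0}
    - {"x":0.2,"y":0,"z":0,"ax":0,"ay":0,"az":0}
    - {"x":0.3,"y":0,"z":0,"ax":0,"ay":0,"az":0}
    - {"x":0.3,"y":0,"z":0,"ax":0,"ay":0,"az":0}
    - {"x":0.3,"y":0,"z":0,"ax":0,"ay":0,"az":0}

```text
time: 13.8
tool_pos: [0.5956, -0.0046, 0.1558]
tool_rot: [0.703, -0.068, 0.704, 0.068]
contact_force: [0.8, 0.1, -2.4]
gripper_width: 0.276
```

```bash
python3 go.py 0.5989 -0.004 0.1365 101.1; python3 look.py 10; python3 - <<'E'
from h import *
a=cv2.imread('pics/side10.png');crop(a,180,120,120,120,5,'pics/z1.png')
a=cv2.imread('pics/top10.png');crop(a,180,150,120,90,6,'pics/z2.png')
E
```

```text
t 13.8 pos [ 0.5956 -0.0046  0.1558] yaw 101.04 F [ 0.8  0.1 -2.4] w 0.276 j [-0.13  0.04  1.75 -0.    1.35 -1.9 ]
shift xyz [ 0.77 -0.    0.13] |d| 0.78 turn [-0.01 -0.01 -0.  ]
lane x,y -0.014595320084245997 -0.0858448062055663 z 0.15578881164078623 F [ 0.8  0.1 -2.4]
```

View pics/z1.png

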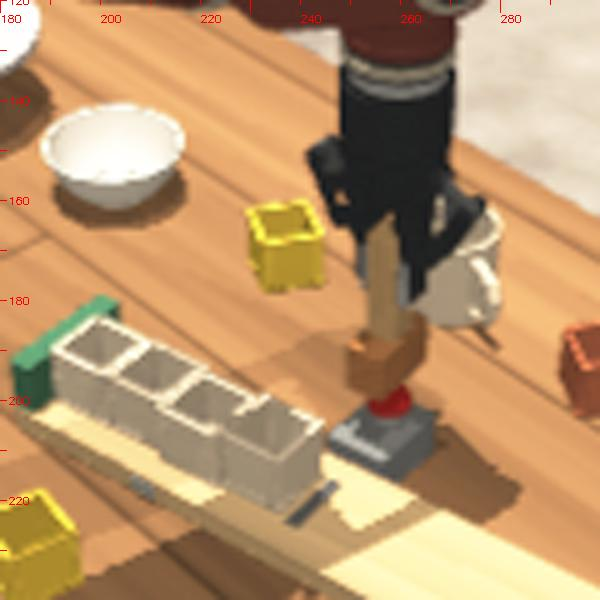

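View pics/z2.png

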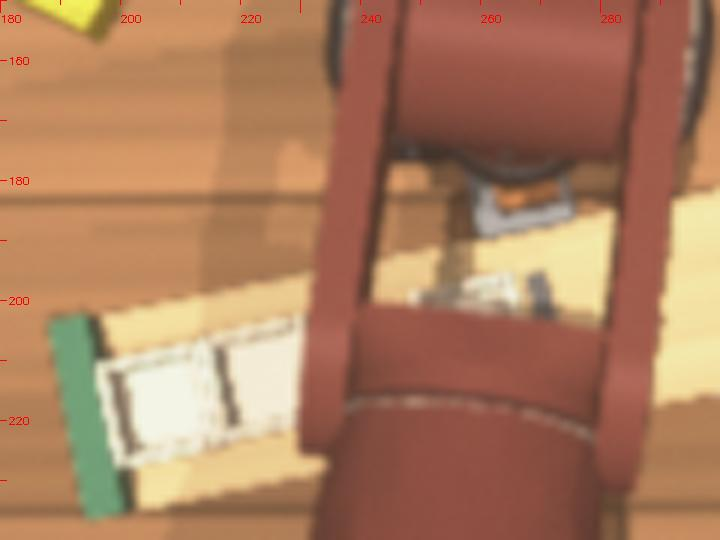

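```bash
python3 - <<'E'
from h import *
K,T=load('pics/side0.npz')
i=cv2.imread('pics/side0.png').astype(int)
m=(i[...,2]>180)&(i[...,1]<90)&(i[...,0]<90)
ys,xs=np.nonzero(m); print(xs.min(),xs.max(),ys.min(),ys.max())
print('cap side',px2w(K,T,(258,199.0),.06),'pred px of (.5989,-.004,.06)',w2px(K,T,(.5989,-.004,.06)))
# stop top corners and pots check
P=[w2px(K,T,(.5989+.017*np.cos(a),-.004+.017*np.sin(a),.06)) for a in np.linspace(0,6.28,40)]
P=np.array(P);print(P.min(0),P.max(0))
crop(cv2.imread('pics/side0.png'),240,180,40,40,14,'pics/z3.png')
E
```

```text
254 261 196 201
cap side [ 0.59902109 -0.00655541  0.06      ] pred px of (.5989,-.004,.06) [257.48299024 198.66913277]
[252.73229055 195.61623263] [262.23096862 201.77946581]
```

View pics/z3.png

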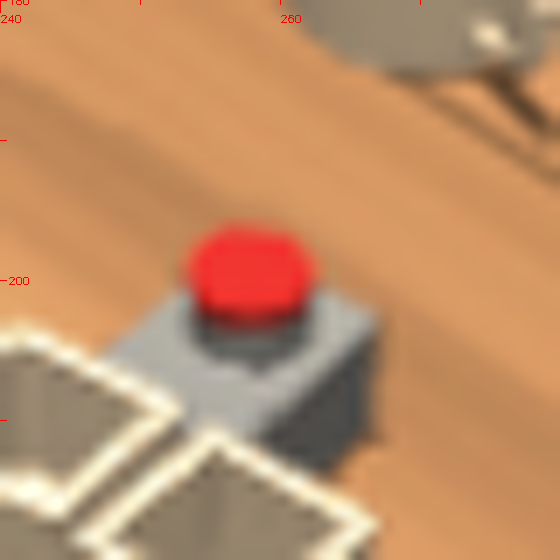

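Request:
drive_tool:
  series:
    - {"x":0.2,"y":0,"z":0.12,"ax":0,"ay":0,"az":0}
    - {"x":0.4,"y":0,"z":0.12,"ax":0,"ay":0,"az":0}
    - {"x":0.55,"y":0,"z":0.12,"ax":0,"ay":0,"az":0}
    - {"x":0.65,"y":0,"z":0.12,"ax":0,"ay":0,"az":0}
    - {"x":0.65,"y":0,"z":0.12,"ax":0,"ay":0,"az":0}

```text
time: 14.32
tool_pos: [0.5988, -0.0033, 0.1387]
tool_rot: [0.703, -0.068, 0.705, 0.069]
contact_force: [-0.1, 0.4, -3.2]
gripper_width: 0.274
```

Request:
drive_tool:
  series:
    - {"x":0,"y":0,"z":0,"ax":0,"ay":0,"az":0}
    - {"x":0,"y":0,"z":0,"ax":0,"ay":0,"az":0}
    - {"x":0,"y":0,"z":0,"ax":0,"ay":0,"az":0}

```text
time: 14.57
tool_pos: [0.5997, -0.0034, 0.1403]
tool_rot: [0.704, -0.068, 0.704, 0.068]
contact_force: [-0.0, -0.2, -2.0]
gripper_width: 0.271
```

```bash
python3 go.py 0.599 -0.004 0.1315 101.1
```

```text
t 14.57 pos [ 0.5997 -0.0034  0.1403] yaw 101.1 F [-0.  -0.2 -2. ] w 0.271 j [-0.13  0.06  1.76 -0.    1.32 -1.89]
shift xyz [ 0.35 -0.02 -0.03] |d| 0.36 turn [-0.  0.  0.]
```

Aligned over the cap and level. Now a slow press.

Request:
drive_tool:
  series:
    - {"x":0.08,"y":0,"z":0,"ax":0,"ay":0,"az":0}
    - {"x":0.16,"y":0,"z":0,"ax":0,"ay":0,"az":0}
    - {"x":0.24,"y":0,"z":0,"ax":0,"ay":0,"az":0}
    - {"x":0.32,"y":0,"z":0,"ax":0,"ay":0,"az":0}
    - {"x":0.4,"y":0,"z":0,"ax":0,"ay":0,"az":0}

```text
time: 14.98
tool_pos: [0.5997, -0.0033, 0.1308]
tool_rot: [0.704, -0.068, 0.704, 0.068]
contact_force: [-3.0, 1.1, 6.9]
gripper_width: 0.269
```

Request:
drive_tool:
  series:
    - {"x":0.06,"y":0,"z":0,"ax":0,"ay":0,"az":0}
    - {"x":0.12,"y":0,"z":0,"ax":0,"ay":0,"az":0}
    - {"x":0.18,"y":0,"z":0,"ax":0,"ay":0,"az":0}
    - {"x":0.24,"y":0,"z":0,"ax":0,"ay":0,"az":0}
    - {"x":0.3,"y":0,"z":0,"ax":0,"ay":0,"az":0}

```text
time: 15.4
tool_pos: [0.5997, -0.0033, 0.1243]
tool_rot: [0.704, -0.068, 0.704, 0.068]
contact_force: [-3.7, 0.8, 6.8]
gripper_width: 0.275
```

Request:
drive_tool:
  series:
    - {"x":0.05,"y":0,"z":0,"ax":0,"ay":0,"az":0}
    - {"x":0.1,"y":0,"z":0,"ax":0,"ay":0,"az":0}
    - {"x":0.15,"y":0,"z":0,"ax":0,"ay":0,"az":0}
    - {"x":0.18,"y":0,"z":0,"ax":0,"ay":0,"az":0}
    - {"x":0.18,"y":0,"z":0,"ax":0,"ay":0,"az":0}

```text
time: 15.82
tool_pos: [0.5997, -0.0034, 0.1195]
tool_rot: [0.704, -0.068, 0.704, 0.068]
contact_force: [-3.3, 0.3, 5.5]
gripper_width: 0.27
```

Request:
drive_tool:
  series:
    - {"x":0.03,"y":0,"z":0,"ax":0,"ay":0,"az":0}
    - {"x":0.06,"y":0,"z":0,"ax":0,"ay":0,"az":0}
    - {"x":0.06,"y":0,"z":0,"ax":0,"ay":0,"az":0}

```text
time: 16.07
tool_pos: [0.5999, -0.0033, 0.1195]
tool_rot: [0.704, -0.068, 0.704, 0.068]
contact_force: [-5.6, 0.4, 10.4]
gripper_width: 0.271
```

Request:
drive_tool:
  series:
    - {"x":0.04,"y":0,"z":0,"ax":0,"ay":0,"az":0}
    - {"x":0.08,"y":0,"z":0,"ax":0,"ay":0,"az":0}
    - {"x":0.08,"y":0,"z":0,"ax":0,"ay":0,"az":0}

```text
time: 16.32
tool_pos: [0.6002, -0.0034, 0.1194]
tool_rot: [0.704, -0.069, 0.704, 0.068]
contact_force: [-10.0, 1.3, 19.4]
gripper_width: 0.273
```

```bash
python3 go.py 0.599 -0.004 0.1195 101.1; python3 look.py 11; python3 - <<'E'
from h import *
a=cv2.imread('pics/side11.png');crop(a,180,160,100,80,7,'pics/z1.png')
E
```

```text
t 16.32 pos [ 0.6002 -0.0034  0.1194] yaw 101.11 F [-10.    1.3  19.4] w 0.273 j [-0.13  0.09  1.77 -0.    1.28 -1.89]
shift xyz [-0.   -0.02 -0.05] |d| 0.05 turn [0. 0. 0.]
lane x,y -0.014266675596268935 -0.09055805069836356 z 0.1193934708934035 F [-10.    1.3  19.4]
```

View pics/z1.png

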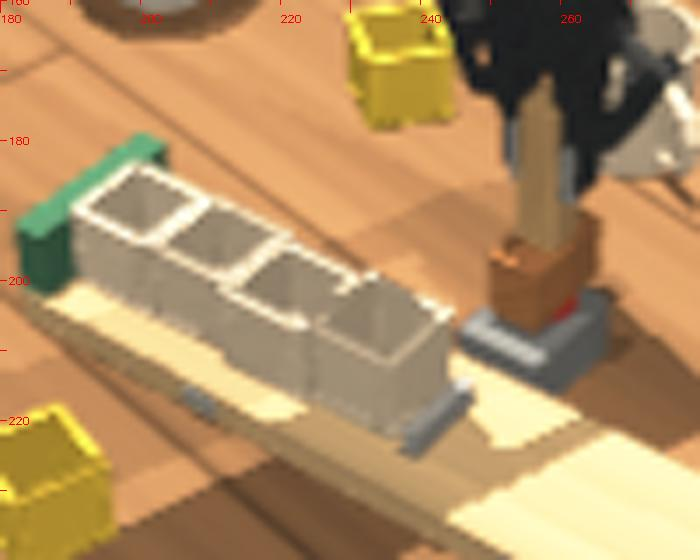

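Request:
drive_tool:
  series:
    - {"x":-0.3,"y":0,"z":0,"ax":0,"ay":0,"az":0}
    - {"x":-0.7,"y":0,"z":0,"ax":0,"ay":0,"az":0}
    - {"x":-1.2,"y":0,"z":0,"ax":0,"ay":0,"az":0}
    - {"x":-1.7,"y":0,"z":0,"ax":0,"ay":0,"az":0}
    - {"x":-2.0,"y":0,"z":0,"ax":0,"ay":0,"az":0}

```text
time: 16.83
tool_pos: [0.6003, -0.0035, 0.1668]
tool_rot: [0.705, -0.069, 0.703, 0.068]
contact_force: [-0.2, -0.3, -1.4]
gripper_width: 0.275
```

```bash
python3 go.py 0.4676 -0.368 0.16 101.1; python3 look.py 12; python3 - <<'E'
from h import *
a=cv2.imread('pics/side12.png');crop(a,180,160,100,80,7,'pics/z1.png')
E
```

```text
t 16.83 pos [ 0.6003 -0.0035  0.1668] yaw 101.09 F [-0.2 -0.3 -1.4] w 0.275 j [-0.13  0.04  1.73  0.    1.36 -1.89]
shift xyz [  0.26 -13.29  -8.02] |d| 15.52 turn [-0.    0.03  0.01]
lane x,y -0.014404537269748927 -0.09065668470107038 z 0.16680212520907267 F [-0.2 -0.3 -1.4]
```

View pics/z1.png

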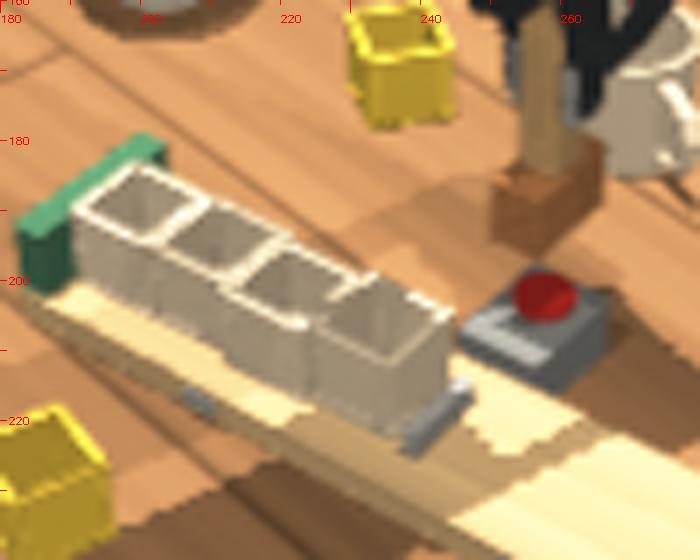

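Request:
drive_tool:
  series:
    - {"x":0,"y":-0.7,"z":-0.4,"ax":0,"ay":0,"az":0}
    - {"x":0,"y":-1.8,"z":-1.1,"ax":0,"ay":0,"az":0}
    - {"x":0,"y":-3.1,"z":-1.9,"ax":0,"ay":0,"az":0}
    - {"x":0,"y":-4.4,"z":-2.7,"ax":0,"ay":0,"az":0}
    - {"x":0,"y":-5.7,"z":-3.4,"ax":0,"ay":0,"az":0}

```text
time: 17.35
tool_pos: [0.5422, -0.1606, 0.1638]
tool_rot: [0.703, -0.068, 0.704, 0.069]
contact_force: [0.7, -0.6, -1.6]
gripper_width: 0.274
```

Request:
drive_tool:
  series:
    - {"x":0,"y":-1.3,"z":-0.8,"ax":0,"ay":0,"az":0}
    - {"x":0,"y":-2.6,"z":-1.6,"ax":0,"ay":0,"az":0}
    - {"x":0,"y":-3.8,"z":-2.4,"ax":0,"ay":0,"az":0}
    - {"x":0,"y":-5.0,"z":-3.1,"ax":0,"ay":0,"az":0}
    - {"x":0,"y":-6.0,"z":-3.7,"ax":0,"ay":0,"az":0}

```text
time: 17.77
tool_pos: [0.4802, -0.3266, 0.164]
tool_rot: [0.704, -0.068, 0.704, 0.068]
contact_force: [1.2, -0.5, -1.8]
gripper_width: 0.274
```

```bash
python3 go.py 0.4676 -0.368 0.0735 101.1
```

```text
t 17.77 pos [ 0.4802 -0.3266  0.164 ] yaw 101.02 F [ 1.2 -0.5 -1.8] w 0.274 j [-0.73 -0.    1.78 -0.    1.36 -2.49]
shift xyz [ 3.62 -1.53 -0.81] |d| 4.01 turn [-0.02 -0.01 -0.  ]
```

Request:
drive_tool:
  series:
    - {"x":0.3,"y":-0.7,"z":-0.4,"ax":0,"ay":0,"az":0}
    - {"x":0.9,"y":-1.2,"z":-0.6,"ax":0,"ay":0,"az":0}
    - {"x":1.6,"y":-1.3,"z":-0.7,"ax":0,"ay":0,"az":0}
    - {"x":2.3,"y":-1.3,"z":-0.7,"ax":0,"ay":0,"az":0}
    - {"x":2.8,"y":-1.3,"z":-0.7,"ax":0,"ay":0,"az":0}

```text
time: 18.18
tool_pos: [0.4695, -0.3595, 0.0921]
tool_rot: [0.703, -0.067, 0.704, 0.069]
contact_force: [0.7, 0.1, -1.8]
gripper_width: 0.272
```

Request:
drive_tool:
  series:
    - {"x":0.1,"y":0,"z":0,"ax":0,"ay":0,"az":0}
    - {"x":0.2,"y":0,"z":0,"ax":0,"ay":0,"az":0}
    - {"x":0.2,"y":0,"z":0,"ax":0,"ay":0,"az":0}
    - {"x":0.2,"y":0,"z":0,"ax":0,"ay":0,"az":0}

```text
time: 18.52
tool_pos: [0.4713, -0.3601, 0.0907]
tool_rot: [0.704, -0.069, 0.703, 0.068]
contact_force: [0.2, 0.3, -1.6]
gripper_width: 0.274
```

```bash
python3 go.py 0.4676 -0.368 0.0715 101.1
```

```text
t 18.52 pos [ 0.4713 -0.3601  0.0907] yaw 101.12 F [ 0.2  0.3 -1.6] w 0.274 j [-0.78  0.1   1.8  -0.    1.23 -2.54]
shift xyz [ 0.77 -0.28 -0.21] |d| 0.84 turn [0.   0.01 0.02]
```

Request:
drive_tool:
  series:
    - {"x":0.15,"y":0,"z":0,"ax":0,"ay":0,"az":0}
    - {"x":0.3,"y":0,"z":0,"ax":0,"ay":0,"az":0}
    - {"x":0.45,"y":0,"z":0,"ax":0,"ay":0,"az":0}
    - {"x":0.55,"y":0,"z":0,"ax":0,"ay":0,"az":0}
    - {"x":0.62,"y":0,"z":0,"ax":0,"ay":0,"az":0}

```text
time: 18.93
tool_pos: [0.4705, -0.3596, 0.0735]
tool_rot: [0.704, -0.068, 0.704, 0.069]
contact_force: [-0.7, 0.7, -3.0]
gripper_width: 0.276
```

Request:
drive_tool:
  series:
    - {"x":0.03,"y":0,"z":0,"ax":0,"ay":0,"az":0}
    - {"x":0.06,"y":0,"z":0,"ax":0,"ay":0,"az":0}
    - {"x":0.08,"y":0,"z":0,"ax":0,"ay":0,"az":0}
    - {"x":0.08,"y":0,"z":0,"ax":0,"ay":0,"az":0}

```text
time: 19.27
tool_pos: [0.4707, -0.3599, 0.0721]
tool_rot: [0.704, -0.068, 0.704, 0.068]
contact_force: [-0.2, 0.1, -2.2]
gripper_width: 0.275
```

Request:
drive_tool:
  series:
    - {"x":0.02,"y":0,"z":0,"ax":0,"ay":0,"az":0}
    - {"x":0.04,"y":0,"z":0,"ax":0,"ay":0,"az":0}
    - {"x":0.04,"y":0,"z":0,"ax":0,"ay":0,"az":0}

```text
time: 19.52
tool_pos: [0.4708, -0.36, 0.0716]
tool_rot: [0.704, -0.068, 0.704, 0.068]
contact_force: [-0.6, 0.8, 1.6]
gripper_width: 0.271
```

Bench contact: the vertical force went from -2.2 to +1.6 N. Now I release, opening and holding still.

Request:
drive_tool:
  series:
    - {"x":0,"y":0,"z":0,"ax":0,"ay":0,"az":0}
    - {"x":0,"y":0,"z":0,"ax":0,"ay":0,"az":0}
    - {"x":0,"y":0,"z":0,"ax":0,"ay":0,"az":0}
    - {"x":0,"y":0,"z":0,"ax":0,"ay":0,"az":0}
    - {"x":0,"y":0,"z":0,"ax":0,"ay":0,"az":0}
  hand: 1

```text
time: 19.93
tool_pos: [0.4708, -0.3599, 0.0712]
tool_rot: [0.704, -0.068, 0.704, 0.068]
contact_force: [0.3, 0.2, -0.4]
gripper_width: 0.96
```

Request:
drive_tool:
  series:
    - {"x":0,"y":0,"z":0,"ax":0,"ay":0,"az":0}
    - {"x":-0.3,"y":0,"z":0,"ax":0,"ay":0,"az":0}
    - {"x":-0.9,"y":0,"z":0,"ax":0,"ay":0,"az":0}
    - {"x":-1.7,"y":0,"z":0,"ax":0,"ay":0,"az":0}
    - {"x":-2.6,"y":0,"z":0,"ax":0,"ay":0,"az":0}

```text
time: 20.35
tool_pos: [0.4701, -0.3593, 0.1361]
tool_rot: [0.703, -0.068, 0.704, 0.069]
contact_force: [0.1, 0.1, 0.0]
gripper_width: 0.998
```

Request:
drive_tool:
  series:
    - {"x":-1.0,"y":0,"z":0,"ax":0,"ay":0,"az":0}
    - {"x":-2.2,"y":0,"z":0,"ax":0,"ay":0,"az":0}
    - {"x":-3.2,"y":-1,"z":-1,"ax":0,"ay":0,"az":0}
    - {"x":-3.6,"y":-1.7,"z":-2,"ax":0,"ay":0,"az":0}
    - {"x":-3.8,"y":-2,"z":-3,"ax":0,"ay":0,"az":0}

```text
time: 20.77
tool_pos: [0.407, -0.4261, 0.2356]
tool_rot: [0.705, -0.071, 0.703, 0.066]
contact_force: [-0.7, -0.4, -0.4]
gripper_width: 1.0
```

Request:
drive_tool:
  series:
    - {"x":0,"y":0,"z":0,"ax":0,"ay":0,"az":0}
    - {"x":0,"y":0,"z":0,"ax":0,"ay":0,"az":0}
    - {"x":0,"y":0,"z":0,"ax":0,"ay":0,"az":0}
    - {"x":0,"y":0,"z":0,"ax":0,"ay":0,"az":0}

```text
time: 21.1
tool_pos: [0.4071, -0.4225, 0.2304]
tool_rot: [0.704, -0.068, 0.704, 0.069]
contact_force: [0.6, 0.4, 0.5]
gripper_width: 1.0
```

```bash
python3 look.py 13; python3 - <<'E'
from h import *
a=cv2.imread('pics/side13.png');crop(a,180,170,100,70,7,'pics/z1.png')
a=cv2.imread('pics/top13.png');crop(a,180,160,110,80,7,'pics/z2.png')
E
```

```text
lane x,y -0.38835030962902867 0.17959562514661037 z 0.23043160634776794 F [0.6 0.4 0.5]
```

View pics/z1.png

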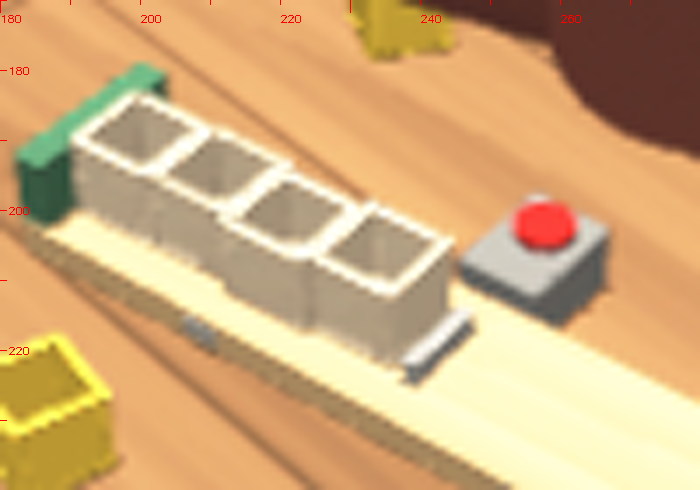

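View pics/z2.png

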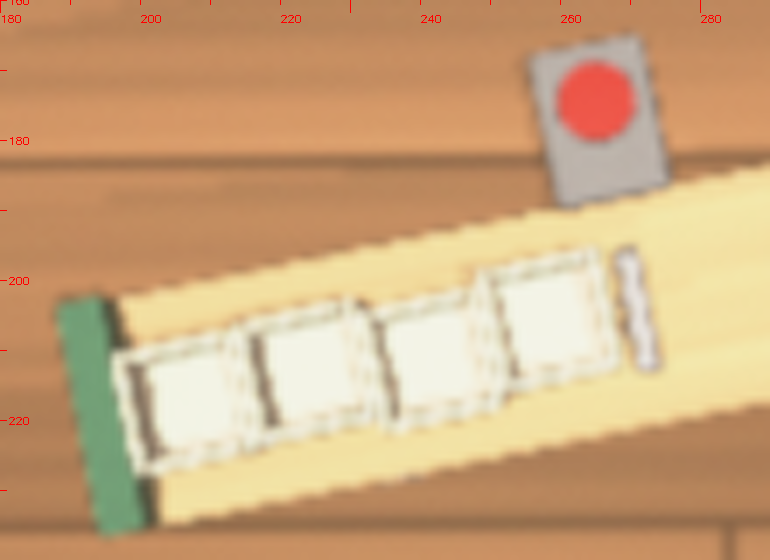

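View pics/side13.png

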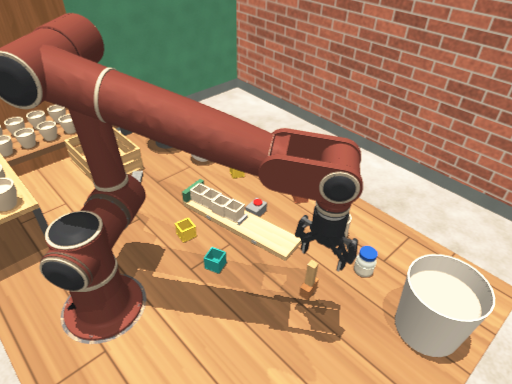

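View pics/top13.png

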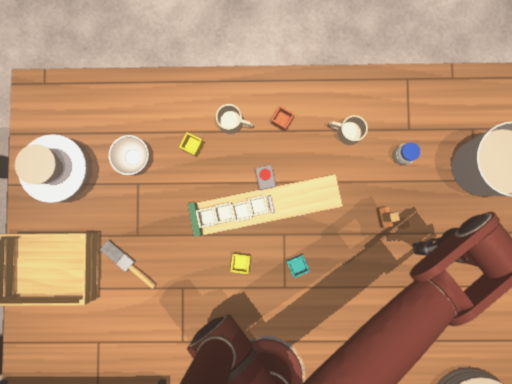

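```bash
python3 - <<'E'
from h import *
K,T=load('pics/top0.npz')
O=np.array([.5086,-.0068]);t=np.radians(101.1);ux=np.array([np.cos(t),np.sin(t)]);uy=np.array([-ux[1],ux[0]])
c=lambda P:[(180+u/7,160+v/7) for u,v in P]
for n,P in dict(D=[(112,350),(240,328),(262,448),(138,476)],C=[(240,328),(356,300),(382,420),(262,448)],B=[(366,308),(482,288),(505,408),(390,432)],A=[(482,270),(598,248),(620,368),(505,392)]).items():
    W=np.array([px2w(K,T,p,.072)[:2]-O for p in c(P)]); L=np.c_[W@ux,W@uy]
    print(n,(L.mean(0)*1e3).round(1), 'edges y',(L[:,1]*1e3).round(1))
for n,P,z in (('blade',[(615,247),(636,244),(662,366),(642,371)],.036),('cap',[(596,101)],.048)):
    W=np.array([px2w(K,T,p,z)[:2]-O for p in c(P)]).mean(0); print(n,W@ux*1e3,W@uy*1e3)
K,T=load('pics/side0.npz')
for z in(.048,.06): print(z,w2px(K,T,(.599,-.0045,z)))
E
```

```text
D [176.5   0.9] edges y [-26.  -24.3  26.4  27.4]
C [124.6   0.3] edges y [-24.3 -26.   25.   26.4]
B [72.2  4.7] edges y [-21.9 -20.3  30.3  30.5]
A [22.  -1.8] edges y [-27.7 -27.   23.7  23.9]
blade -15.5414386543606 -0.7076232461334389
cap -15.197684753579969 -89.74202607794396
0.048 [257.51692084 201.26376569]
0.06 [257.599532   198.72457822]
```

```bash
python3 - <<'E'
from h import *
a=cv2.imread('pics/side13.png')[245:305,285:345];b=cv2.imread('pics/top13.png')[190:250,365:425]
cv2.imwrite('pics/z4.png',cv2.resize(np.hstack([a,b]),None,fx=6,fy=6,interpolation=cv2.INTER_CUBIC))
E
```

```text
(no output)
```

View pics/z4.png

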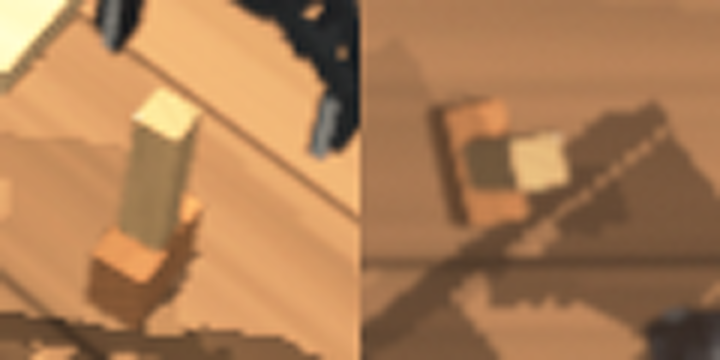

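The pusher stands upright and free of the gripper, the row sits against the stop, the cap is home and the blade is up. Handing in.

```bash
python3 -c "
from plant import workorder
print(workorder.job_done())"
```

```text
the job is handed in; nothing more can be done
None
```

I slid the four cream pots up against the green end stop with the pusher and pressed the red cap home, so the blade came up. I then stood the pusher upright on the bench near where it started and handed the job in at about 21 s.

- **Row:** the push force rose from about 5 N to 12.5 N with almost no further movement, so the row is seated. The last pictures show the four pots closed up and upright, with the front one against the stop.
- **Cap and blade:** the cap stopped at its full-down height. The force there rose to about 19 N with no more travel, plus a sideways reaction of about 10 N. The side picture shows the cap at that height and the blade up just behind the row.
- **Pusher:** it stands upright and clear of the gripper, but turned about 49° from how it stood at first.
- **Other things:** in the last top view they look to be where they started, by eye only.

**Checks that disagreed:**
- **Sideways offset:** the row is not perfectly in line. The second pot from the rear measures about 4 to 5 mm off the lane's centre line, and the other three are within about 2 mm. The pots started with similar offsets, and I left them so as not to disturb the seated row.
- **Position along the lane:** the pusher stopped about 2 mm further along than expected. The pots, by camera, read about 1 to 3 mm short of their nominal places. Both are about the size of the calibration error.

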